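Press the end cap onto a furniture foot with the pedal press

TASK

One wooden furniture foot in the slotted rack still has its green end cap standing proud. Take it out by its post and put it down upright with its post over the cork mat, let go, then take it again the other way round the post and seat it fully home in the pocket of the pedal press, cap towards the plunger; let go of it there and press the red pedal down to its stop so that the cap is driven home, then let the pedal come back up. Leave the foot seated in the press and the two finished feet in the rack, and knock nothing over.

Things in the scene. Friction and masses are not known exactly. Their poses are not given: they have to be found in the camera images.
- foot_mid (a point): Unfinished furniture foot, pale wood, 0.2 kg: bar 130 long, 50 wide, 30 high (mm) with a square post 44 x 44 on it, post top 78 above the foot's underside. Point: on the post's axis, 39 above the underside. z up, x along the bar: plain bar end at +26 (by the post), other end at -104, beyond which the green cap stands proud. Grip the post, free from 30 to 78 above the underside.
- foot_groove (a point): On that foot's underside, middle of a groove cut straight across the bar, 17 wide (along x), 10 deep; it lies 34 mm from the post's axis towards the cap.
- cap_face (a point): Centre of the outer face of the unfinished foot's green end cap (16 thick, 50 wide, 28 high), on two dowels; x points into the foot. Standing 14 mm proud, this face is 134 mm from the post's axis; driven home, 120.
- cap (a joint): How far that cap has been pushed on: 0 = 14 mm proud, 0.014 = fully home (m). Stiff sliding fit, about 6 N; it stays where pushed.
- done_a_mid (a point): A finished foot in the rack, same shape and size, its green cap already tight against the bar; point and axes as for foot_mid.
- done_b_mid (a point): The other finished foot in the rack, as done_a_mid.
- rack: Fixed wooden rack 190 (x) x 228 (y), origin under its centre, floor 10 thick. Three slots along x, 60 wide, at y = -72, 0, 72; dividers 12 thick, tops 82 above the bench, so a post there has finger room only fore and aft (along x), not at its sides. A foot in each slot, in any order, post towards the +x end, foot x along rack x. The +x end is open; a strip 24 high closes the other.
- mat: Thin cork mat fixed on the bench, 180 (x) x 160 (y) x 4 mm, origin under its centre: the place to put the foot down and change the grip.
- press: Fixed pedal press: grey base board 300 (x) x 240 (y) x 18 mm, origin under its centre. At its -x end a white linkage housing up to 74 high, from which the steel plunger (along y = +50) and the pedal (along y = -65) point to +x.
- seat (a point): Where foot_mid lies when the foot is seated in the press pocket, with the foot's axes the same as the press's; 57 above the bench, 39 above the pocket floor. The pocket runs along x between two low cheeks with sloped tops (17 above the floor), 2.5 mm clear of the bar each side. Both sides of the post (along y) are free there for fingers.
- rib_top (a point): Middle of the top of a rib across the pocket floor, 12 wide, 8 high, that enters the foot's groove with 2.5 mm to spare each way; until the groove finds the rib the foot stands 8 mm too high.
- fence_top (a point): Top edge, on the pocket side, of the dark steel heel fence, 70 above the pocket floor, 16 thick, 74 wide. The plain bar end of a seated foot is 2 mm from it, so there is no finger room on the post's +x side.
- plunger_face (a point): Centre of the plunger's face, which pushes the cap along +x. Pedal up: 147 mm from seat, 13 mm short of the proud cap; pedal at its stop: 118 mm from seat. It pushes the foot up against the fence and goes back with the pedal.
- pedal_pad (a point): Top of the red pedal at the middle of its black rubber pad (60 x 54 mm), moving with it. The pedal, a plate 132 long, 60 wide, is hinged at its -x end; it slopes up towards +x by 0.36 rad when up and 0.06 at its stop, so this point sinks 29 mm, from 89 to 61 above the bench. It takes 8 N to start, 11 N at the stop, and 6 N more while the cap slides.
- pedal_hinge (a point): Point on the pedal's hinge line, 45 above the bench; the line runs along the press's y. pedal_pad is 100 mm from it.
- pedal (a joint): Pedal angle: 0 = up, 0.30 rad = at its stop. A spring brings it back up.
- glue_center (a point): Glue jar standing on the bench, 60 diameter x 120 high, a bystander; the point is half-way up. A sanding block, hammer, tin and offcut also lie about, all beyond the work things.
Not all that is in view belongs to the job. Leave any purple look-alike of the part that bears foot_mid alone.

How it is judged:
By the outcome, as a careful person would: the job done as asked, in the order asked, and still so for the second after the job is handed in, with the robot touching nothing.
It also fails if it takes over 72 s, if anything falls off the work surface, if the arm or the gripper's body presses on something with over 40 N, if the wrist force passes 120 N, or if a joint passes its speed limit or range.

ROBOT

A 6-joint arm with a two-finger parallel gripper is mounted at the origin on the work surface. World frame = base frame: x ahead of the robot, y to its left, z up, the work surface at z = 0. Lengths are in m, angles in rad, forces in N, time in s.
With the tool pointing down it reaches from about 0.35 to 0.975 m from the base axis. Payload 4.9 kg.
Tool frame: the origin (TCP) lies at the very end of the fingers, on their centre line; the grasp point (between the pads) lies 19 mm behind it (ctrl.grasp_offset is the distance from the TCP to the grasp point, in m); y points along the fingers, z is the direction in which the jaws open and shut, and the axes are right-handed (so a half turn about y gives the same grasp; the last joint's range is limited). The gripper opens to 85 mm and grips with 20 to 120 N. Pads are 22 mm wide; open, the fingers measure 114 mm over their backs; the gripper's body (76 mm by 85 mm) begins 54 mm behind the grasp point. The pads swing forward as they close: fully open they stand 13 mm farther back than shut.
Start: joints at [-1.406, 0.053, 1.613, -0, 1.476, -0.119], TCP at [0.175, -0.6, 0.231] pointing down, gripper open.
Joint ranges: [-3.01, 3.01], [-1.01, 2.22], [0.06, 2.58], [-1.02, 4.17], [0.09, 2.62], [-3.14, 3.14]. Speed limits (rad/s): [2.57, 2.57, 3.14, 3.14, 3.14, 3.14].

INTERFACE

Orientations are given as a rotation vector (axis times angle).
In Python, from station import ctrl, eyes, finish_job, find_in, regions_of, pinpoint gives the robot as it stands.
- The arm moves only by the tool play_rows, never from a script. Its argument "moves" is a list of rows, each an object of numbers: "x", "y", "z": the shift along the world's x, y, z in cm; "turn": the turn about the world's z in degrees; "jaw": the finger opening in cm, from 0 to 8.54. A call has 1 to 8 rows; each row shifts and turns the commanded pose from where the row before left it; what a row does not reach is not made up. A row lasts 1/12 s, in which the tool goes at most 41.7 mm and 7.16 degrees, less where a joint would pass 70% of its speed; a pose out of reach is approached as far as the arm can. A call is refused whole if a number of a shift passes 4.17 or a number of a turn 7.16, either way. A call with a gripper value outside its range is refused whole. The fingers move at their own pace and stop on an object; "squeeze" is the grip in N (left out, the last holds). Time passes only in rows, so rows that do not move let the fingers close. It gives the time, the measured TCP pose, the force and the opening at its end, in the units of the state.
- ctrl.get_obs(): the state, without advancing time (a new reading comes with each control period).
- eyes.get_image(name): name is "scene" or "top" or "wrist"; returns a dict with "img" (384x512x3 uint8, red, green, blue), "camera_matrix" (3x3 intrinsics, pixels), "D" ([k1, k2, p1, p2, k3] as OpenCV has them; the pictures are not rectified), "cam_to_world" (4x4, takes a point from camera to world coordinates). Camera axes: x right, y up, looking along -z (the intrinsics and any distortion apply to the point x, -y, -z); pixel columns grow to the right and rows downward; lengths in m; the calibration is good to about 2 mm. A picture is of the moment at which its call begins. There is no depth.
- finish_job(): hands the job in, once; it reports no verdict.
Trained networks look in the newest picture that a camera, given by its name, has taken for a name from the list of things; names that differ only in an ending like _2 or _b are one class to them, and where a whole thing is asked for, a point or a joint stands for the part that bears it (a point fixed in the world has none). Each returns a list of dicts, best first, with "score" (0 to 1); they miss things now and then, are a little off and sometimes report something else, mostly with a low value. They report only what shows in the picture. A call takes as long as a camera call. They do not tell look-alikes from the thing itself.
- find_in(camera, query): "point" ([column, row] in pixels, amid what is visible of it).
- regions_of(camera, query): "pixels" (384x512 bool, what is visible of it) and "point" ([column, row] in pixels, amid what is visible of it).
- pinpoint(camera, query): "point" ([column, row] in pixels: a listed point, or the origin of a listed thing).
The state is a dict: "t": time; "q": joint angles; "dq": joint speeds; "effort": joint torques, N m; "tool_pos": TCP position; "tool_rot": TCP orientation; "contact_force": force on the tool from outside, world axes, zero at the start; "wrist_torque": the same for the moment, N m; "opening": finger opening in m.
Only numpy, scipy, OpenCV 4.12 (cv2) and the standard library are available. Lean on these libraries where they do the work, as an engineer would, in place of code of your own. Each camera call takes 0.05 s, during which the arm holds its last target.

## Working session

There is one attempt and no reset: what is moved stays moved. The work goes in short steps, Python scripts to look and compute and a tool call to move; the robot and the scene stay as the last step left them, time stands still between calls to the robot, and variables do not carry over. Pictures are saved under pics/ and viewed, and the job is handed in when it is done.

Besides the shell and the picture viewer there is one more tool, called by a JSON object that holds its "fn" and its "kwargs". play_rows: Moves the arm, as the interface text tells. Its arguments: {"type":"object","properties":{"moves":{"type":"array"},"squeeze":{"type":"number"}},"required":["moves"]}

```bash
ls; mkdir -p pics; cat > h.py <<'E'
import numpy as np, cv2
from station import ctrl, eyes, finish_job, find_in, regions_of, pinpoint
def snap(c,name):
    d=eyes.get_image(c); cv2.imwrite(f'pics/{name}.png',d['img'][:,:,::-1]); return d
def ray(d,p):
    u=cv2.undistortPoints(np.array([[p]],float),np.array(d['camera_matrix']),np.array(d['D'])).ravel()
    T=np.array(d['cam_to_world']); v=T[:3,:3]@np.array([u[0],-u[1],-1]); return T[:3,3],v/np.linalg.norm(v)
def atz(d,p,z):
    o,v=ray(d,p); return o+v*(z-o[2])/v[2]
def tri(rs):
    A=0;b=0
    for o,v in rs:
        P=np.eye(3)-np.outer(v,v);A=A+P;b=b+P@o
    x=np.linalg.solve(A,b); return x,[np.linalg.norm((np.eye(3)-np.outer(v,v))@(x-o)) for o,v in rs]
def proj(d,X):
    T=np.array(d['cam_to_world']); c=T[:3,:3].T@(np.array(X)-T[:3,3]); c=np.array([c[0],-c[1],-c[2]])
    return cv2.projectPoints(c.reshape(1,1,3),np.zeros(3),np.zeros(3),np.array(d['camera_matrix']),np.array(d['D']))[0].ravel()
E
python3 - <<'E'
from h import *
for c in ['scene','top','wrist']:
    d=snap(c,c+'0'); print(c,np.round(d['cam_to_world'],3).tolist())
    for q in ['foot_mid','cap_face','done_a_mid','rack','mat','press','seat','rib_top','fence_top','plunger_face','pedal_pad','pedal_hinge','glue_center','foot_groove']:
        print(q,[(np.round(r['point'],1).tolist(),round(r['score'],2)) for r in pinpoint(c,q)][:4])
print(ctrl.get_obs())
E
```

```text
pics
scene [[0.525, -0.737, 0.425, 0.917], [0.851, 0.453, -0.266, -0.237], [0.004, 0.501, 0.865, 0.936], [0.0, 0.0, 0.0, 1.0]]
foot_mid [([286.6, 97.5], 0.72), ([344.1, 161.4], 0.71)]
cap_face [([319.2, 115.5], 0.69), ([317.6, 139.3], 0.36)]
done_a_mid [([363.1, 151.6], 0.97)]
rack [([328.9, 158.5], 0.75)]
mat [([265.5, 214.0], 0.84)]
press [([171.9, 272.4], 0.86)]
seat [([198.2, 281.7], 0.77), ([333.9, 160.1], 0.53)]
rib_top [([194.9, 271.8], 0.92)]
fence_top [([207.0, 285.4], 0.95)]
plunger_face [([170.7, 244.4], 0.67)]
pedal_pad [([143.3, 288.4], 0.57)]
pedal_hinge [([129.0, 264.1], 0.95)]
glue_center [([360.2, 255.1], 0.62), ([362.0, 153.7], 0.54), ([196.0, 271.6], 0.36)]
foot_groove [([334.5, 162.2], 0.97), ([289.9, 111.2], 0.6), ([169.0, 242.9], 0.57)]
top [[-0.021, 0.998, -0.067, 0.388], [-1.0, -0.02, 0.014, 0.031], [0.012, 0.068, 0.998, 1.393], [0.0, 0.0, 0.0, 1.0]]
foot_mid [([155.4, 177.9], 0.94), ([158.9, 278.2], 0.75)]
cap_face [([162.7, 218.9], 0.52), ([136.4, 239.4], 0.5)]
done_a_mid [([131.5, 179.1], 0.91), ([321.7, 155.2], 0.35), ([335.4, 171.2], 0.18)]
rack [([158.9,
[... 799 characters left out ...]
[]
pedal_pad []
pedal_hinge []
glue_center []
foot_groove []
{'t': 2.25, 'q': array([-1.40597924e+00,  5.26927304e-02,  1.61290438e+00, -6.15025552e-06,
        1.47600096e+00, -1.19000292e-01]), 'dq': array([ 0.0004276 , -0.00017782,  0.00044698, -0.00117378, -0.00135202,
       -0.00084853]), 'effort': array([ 9.74881696e-04, -3.93664634e+01, -3.70449221e+01, -2.13947823e-05,
        5.12831903e-04, -1.21494484e-06]), 'tool_pos': array([ 0.17500904, -0.5999754 ,  0.23130546]), 'tool_rot': array([-0.29563768,  2.06924732, -2.06923629]), 'contact_force': array([0.26938956, 0.34881958, 0.30500861]), 'wrist_torque': array([-0.04534438, -0.03384039,  0.01928594]), 'opening': 0.0854752835440767}
```

```bash
python3 - <<'E'
import cv2
for c in ['scene0','top0']:
    i=cv2.imread(f'pics/{c}.png')
    j=i[60:330,90:410] if c=='scene0' else i[70:270,90:410]
    cv2.imwrite(f'pics/{c}z.png',cv2.resize(j,None,fx=2.2 if c=='scene0' else 2.5,fy=2.2 if c=='scene0' else 2.5,interpolation=3))
E
```

```text
(no output)
```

View pics/scene0z.png

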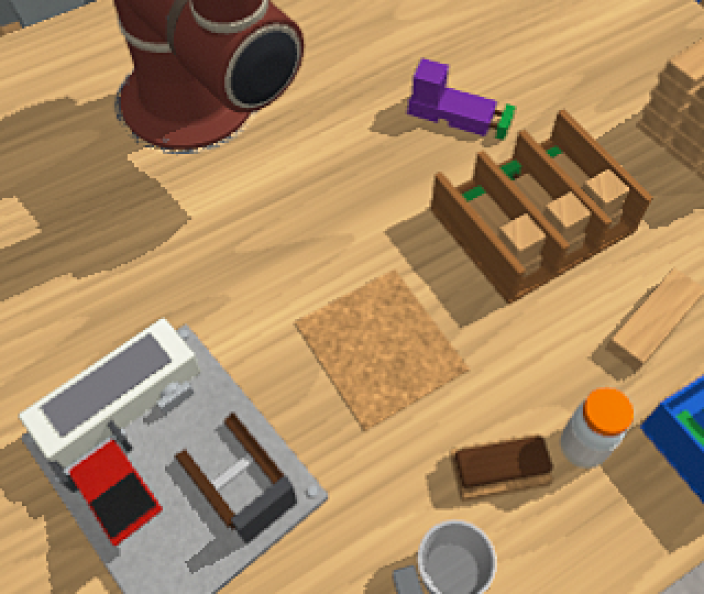

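View pics/top0z.png

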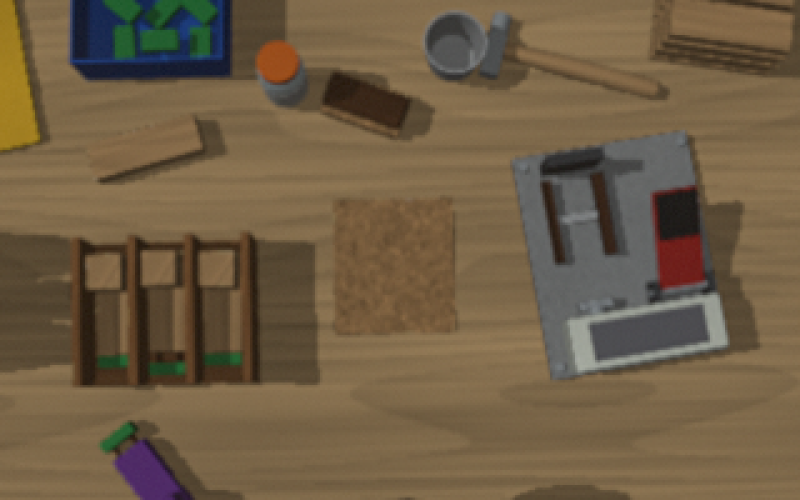

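```bash
python3 - <<'E'
from h import *
d=eyes.get_image('top'); s=eyes.get_image('scene'); w=eyes.get_image('wrist')
print(np.round(d['camera_matrix'],1).tolist(),d['D'],np.round(w['camera_matrix'],1).tolist(),w['D'])
P=lambda u,v:(90+u/2.5,70+v/2.5)
for n,p,z in [('rack tops L far',P(80,240),.082),('rack tops R far',P(249,236),.082),('rack R near',P(252,382),.082),('rackLnear',P(77,382),.082),
 ('post mid',P(158,268),.088),('postL',P(103,271),.088),('postR',P(217,268),.088),('matTL',P(336,200),.004),('matTR',P(452,200),.004),('matBL',P(335,331),.004),('matBR',P(456,331),.004),
 ('pr TL',P(513,160),.018),('pr TR',P(687,132),.018),('pr BL',P(553,378),.018)]:
    print(n,np.round(atz(d,p,z),3))
for n,a,b in [('foot_mid',(344.1,161.4),(155.4,177.9)),('seat',(198.2,281.7),(320.1,144.4)),('rib',(194.9,271.8),(322.8,161.9)),('fence',(207,285.4),(320.5,134.5)),('plg',(170.7,244.4),(326.7,189.5)),('pad',(143.3,288.4),(362.7,155.7)),('hinge',(129,264.1),(356.7,183.4)),('rack',(328.9,158.5),(158.9,194.5)),('mat',(265.5,214),(245.2,177.5)),('press',(171.9,272.4),(334.2,172.5)),('groove',(334.5,162.2),(155.5,187.8)),('done',(363.1,151.6),(131.5,179.1))]:
    x,r=tri([ray(s,a),ray(d,b)]); print(n,np.round(x,3),np.round(r,4))
E
```

```text
[[419.5, 0.0, 251.7], [0.0, 419.5, 192.9], [0.0, 0.0, 1.0]] [-0.10435891  0.          0.          0.          0.        ] [[273.8, 0.0, 256.6], [0.0, 273.8, 197.8], [0.0, 0.0, 1.0]] [-0.06690049  0.          0.          0.          0.        ]
rack tops L far [0.57  0.422 0.082]
rack tops R far [0.57  0.207 0.082]
rack R near [0.387 0.205 0.082]
rackLnear [0.391 0.426 0.082]
post mid [0.531 0.321 0.088]
postL [0.529 0.391 0.088]
postR [0.53  0.246 0.088]
matTL [0.627 0.1   0.004]
matTR [ 0.624 -0.055  0.004]
matBL [0.452 0.104 0.004]
matBR [ 0.449 -0.056  0.004]
pr TL [ 0.675 -0.137  0.018]
pr TR [ 0.71  -0.374  0.018]
pr BL [ 0.384 -0.181  0.018]
foot_mid [0.531 0.319 0.055] [0.0024 0.0024]
seat [ 0.629 -0.218  0.057] [0.0057 0.0057]
rib [ 0.582 -0.222  0.012] [0.0052 0.0052]
fence [ 0.657 -0.209  0.089] [0.0005 0.0005]
plg [ 0.486 -0.237  0.023] [0.0022 0.0022]
pad [ 0.586 -0.339  0.096] [0.0001 0.0001]
hinge [ 0.499 -0.339  0.059] [0.0123 0.0123]
rack [0.479 0.315 0.012] [0.0049 0.0049]
mat [0.534 0.034 0.005] [0.0017 0.0017]
press [ 0.546 -0.27  -0.008] [0.0009 0.0009]
groove [0.5   0.324 0.01 ] [0.0074 0.0074]
done [0.529 0.398 0.046] [0.0033 0.0033]
```

```bash
cat >> h.py <<'E'
from scipy.spatial.transform import Rotation as Ro
def st():
    o=ctrl.get_obs(); R=Ro.from_rotvec(o['tool_rot']).as_matrix(); z=R[:,2]
    print('t',round(o['t'],2),'pos',np.round(o['tool_pos']*100,2),'jaw yaw',round(np.degrees(np.arctan2(z[1],z[0])),2),'down',np.round(R[:,1],3),'F',np.round(o['contact_force'],1),'open',round(o['opening']*100,2),'q',np.round(o['q'],2)); return o
E
python3 -c "
from h import *
st()"
```

```text
t 2.4 pos [ 17.5  -60.    23.13] jaw yaw -73.74 down [ 0. -0. -1.] F [ 0.7  0.1 -1.5] open 8.53 q [-1.41  0.05  1.61 -0.    1.48 -0.12]
```

{"fn": "play_rows", "kwargs": {"moves": [{"x": 3.2,"y": 2.4},{"x": 3.2,"y": 2.4},{"x": 3.2,"y": 2.4},{"x": 3.2,"y": 2.4},{"x": 3.2,"y": 2.4},{"x": 3.2,"y": 2.4},{"x": 3.2,"y": 2.4},{"x": 3.2,"y": 2.4}]}}

```text
invalid input
```

{"fn": "play_rows", "kwargs": {"moves": [{"x": 3.2,"y": 2.4},{"x": 3.2,"y": 2.4},{"x": 3.2,"y": 2.4},{"x": 3.2,"y": 2.4},{"x": 3.2,"y": 2.4},{},{}]}}

```text
invalid input
```

```bash
python3 - <<'E'
from h import *
st()
d=snap('wrist','w1'); print(np.round(d['cam_to_world'],3).tolist())
for q in ['seat','rib_top','fence_top','plunger_face','pedal_pad','pedal_hinge','press']:
    z={'seat':.057,'rib_top':.026,'fence_top':.088,'plunger_face':.04,'pedal_pad':.089,'pedal_hinge':.045,'press':0}[q]
    print(q,[(np.round(r['point'],1).tolist(),round(r['score'],2),np.round(atz(d,r['point'],z),4)) for r in pinpoint('wrist',q)][:2])
i=cv2.imread('pics/w1.png');cv2.imwrite('pics/w1z.png',cv2.resize(i,(800,600),interpolation=3))
E
```

```text
t 2.4 pos [ 17.5  -60.    23.13] jaw yaw -73.74 down [ 0. -0. -1.] F [ 0.7  0.1 -1.5] open 8.53 q [-1.41  0.05  1.61 -0.    1.48 -0.12]
[[0.28, 0.927, 0.251, 0.237], [-0.96, 0.27, 0.072, -0.581], [-0.001, -0.261, 0.965, 0.373], [0.0, 0.0, 0.0, 1.0]]
seat []
rib_top []
fence_top []
plunger_face []
pedal_pad []
pedal_hinge []
press []
```

View pics/w1z.png

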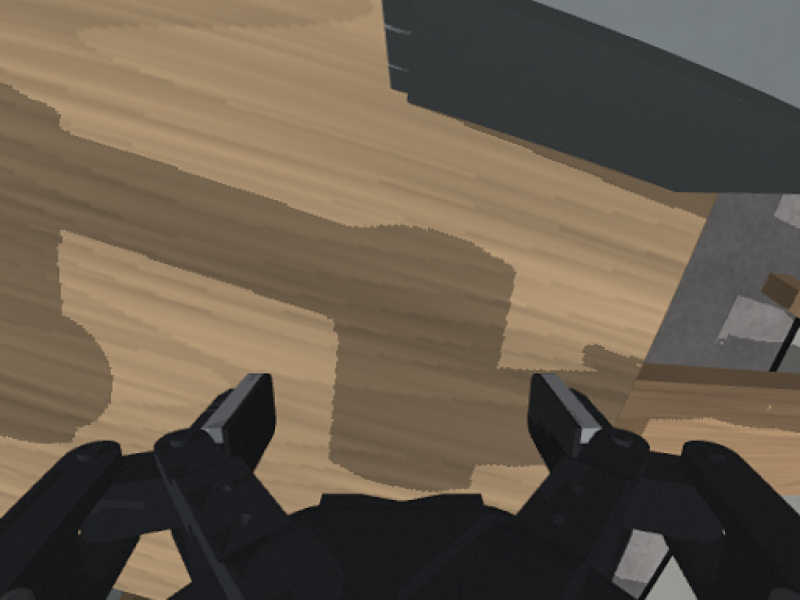

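{"fn": "play_rows", "kwargs": {"moves": [{"x": 3.2,"y": 3.0,"z": 0.2,"turn": 0,"jaw": 8.5},{"x": 3.2,"y": 2.6,"z": 0.2,"turn": 0,"jaw": 8.5},{"x": 3.2,"y": 2.6,"z": 0.2,"turn": 0,"jaw": 8.5},{"x": 3.2,"y": 2.6,"z": 0.2,"turn": 0,"jaw": 8.5},{"x": 3.2,"y": 2.6,"z": 0.2,"turn": 0,"jaw": 8.5},{"x": 3.2,"y": 2.6,"z": 0.2,"turn": 0,"jaw": 8.5},{"x": 3.2,"y": 2.6,"z": 0.2,"turn": 0,"jaw": 8.5},{"x": 3.2,"y": 2.6,"z": 0.2,"turn": 0,"jaw": 8.5}]}}

```text
t: 3.47
tool_pos: [0.4307, -0.388, 0.2476]
tool_rot: [-0.295, 2.069, -2.07]
contact_force: [1.0, -0.4, -0.3]
opening: 0.0849
```

{"fn": "play_rows", "kwargs": {"moves": [{"x": 3.0,"y": 2.7,"z": 0,"turn": 0,"jaw": 8.5},{"x": 3.0,"y": 2.7,"z": 0,"turn": 0,"jaw": 8.5},{"x": 3.0,"y": 2.7,"z": 0,"turn": 0,"jaw": 8.5},{"x": 1.0,"y": 2.7,"z": 0,"turn": 0,"jaw": 8.5},{"x": 0,"y": 0,"z": 0,"turn": 0,"jaw": 8.5},{"x": 0,"y": 0,"z": 0,"turn": 0,"jaw": 8.5}]}}

```text
t: 3.97
tool_pos: [0.53, -0.2802, 0.2472]
tool_rot: [-0.299, 2.067, -2.068]
contact_force: [-1.0, -0.1, -0.4]
opening: 0.0852
```

```bash
python3 - <<'E'
from h import *
st()
d=snap('wrist','w2'); print(np.round(d['cam_to_world'],4).tolist())
import pickle; pickle.dump(d,open('w2.pkl','wb'))
for q in ['seat','rib_top','fence_top','plunger_face','pedal_pad','pedal_hinge','press']:
    z={'seat':.057,'rib_top':.026,'fence_top':.088,'plunger_face':.04,'pedal_pad':.089,'pedal_hinge':.045,'press':0}[q]
    print(q,[(np.round(r['point'],1).tolist(),round(r['score'],2),np.round(atz(d,r['point'],z),4)) for r in pinpoint('wrist',q)][:2])
i=cv2.imread('pics/w2.png');cv2.imwrite('pics/w2z.png',cv2.resize(i,(800,600),interpolation=3))
E
```

```text
t 3.97 pos [ 53.   -28.02  24.72] jaw yaw -73.57 down [-0. -0. -1.] F [-1.  -0.1 -0.4] open 8.52 q [-0.61 -0.02  1.66 -0.    1.5   0.67]
[[0.2826, 0.9258, 0.251, 0.5922], [-0.9592, 0.273, 0.0733, -0.2613], [-0.0006, -0.2615, 0.9652, 0.3888], [0.0, 0.0, 0.0, 1.0]]
seat [([223.3, 81.0], 0.75, array([ 0.6275, -0.2112,  0.057 ]))]
rib_top [([225.6, 110.3], 0.92, array([ 0.5974, -0.2184,  0.026 ]))]
fence_top [([223.0, 49.7], 0.74, array([ 0.6534, -0.2077,  0.088 ]))]
plunger_face [([214.3, 199.8], 0.82, array([ 0.4831, -0.2348,  0.04  ]))]
pedal_pad [([321.2, 152.0], 0.92, array([ 0.5839, -0.3371,  0.089 ]))]
pedal_hinge [([302.1, 215.4], 0.91, array([ 0.4967, -0.3522,  0.045 ]))]
press [([256.2, 158.0], 0.6, array([ 0.5471, -0.2738,  0.    ]))]
```

View pics/w2z.png

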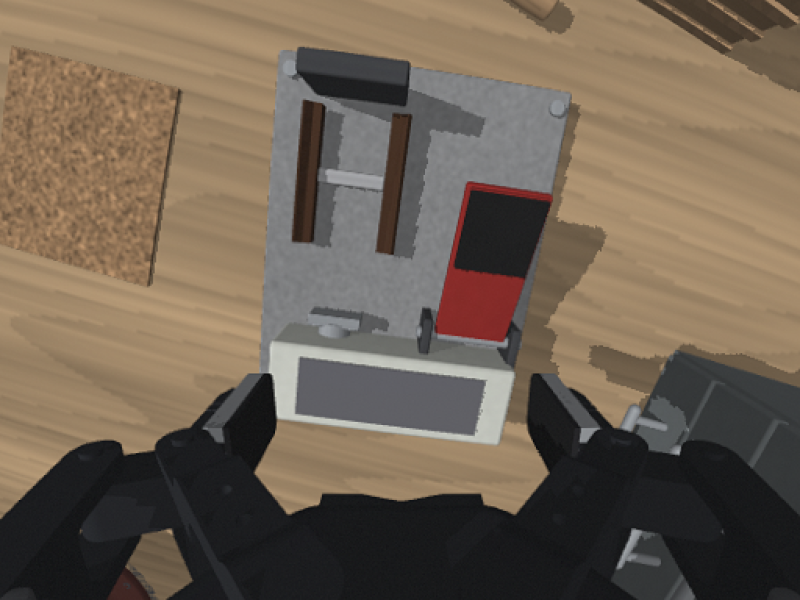

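```bash
python3 - <<'E'
import cv2
i=cv2.imread('pics/w2.png');cv2.imwrite('pics/w2a.png',cv2.resize(i[20:180,165:375],None,fx=3.7,fy=3.7,interpolation=cv2.INTER_CUBIC))
E
```

```text
(no output)
```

View pics/w2a.png

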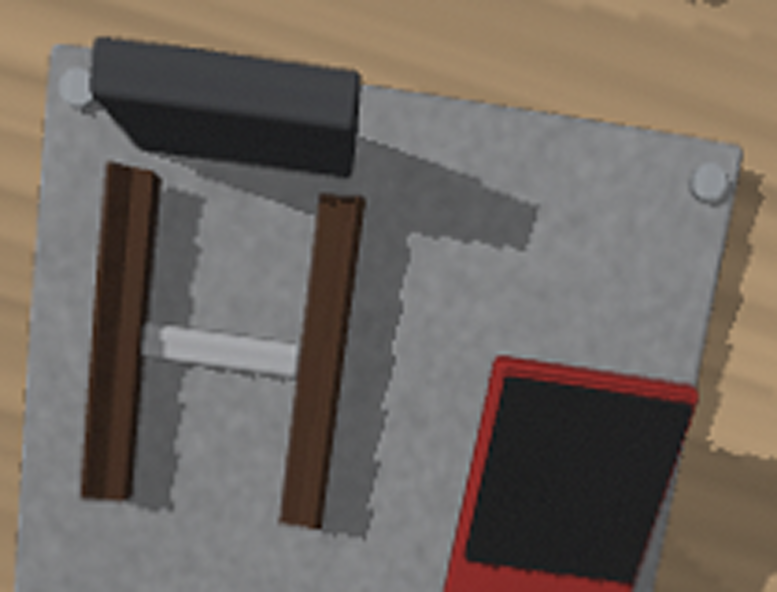

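```bash
cat > press.py <<'E'
from h import *
import pickle
from scipy.optimize import least_squares
d=pickle.load(open('w2.pkl','rb'))
P=lambda u,v:np.array((165+u/3.7-.35,20+v/3.7-.35))
obs=[('TL',(.15,.12,.018),P(50,46)),('TR',(.15,-.12,.018),P(740,147)),
 ('FL',('s',.028,.037,.088),P(93,95)),('FR',('s',.028,-.037,.088),P(355,128)),('FBR',('s',.028,-.037,.018),P(350,176))]
nets=[('seat',('s',0,0,.057),(223.3,81)),('rib',('s',-.034,0,.026),(225.6,110.3)),('fence',('s',.028,0,.088),(223,49.7)),('press',(0,0,0),(256.2,158)),('hinge',None,(302.1,215.4))]
def w(p,m):
    x,y,a,sx=p
    if m[0]=='s': m=(sx+m[1],.05+m[2],m[3])
    return np.array([x+m[0]*np.cos(a)-m[1]*np.sin(a),y+m[0]*np.sin(a)+m[1]*np.cos(a),m[2]])
def f(p):
    r=[]
    for n,m,q in obs: r+=list(proj(d,w(p,m))-q)
    for n,m,q in nets:
        if m is not None: r+=list((proj(d,w(p,m))-q)*.4)
    return r
s=least_squares(f,[.547,-.27,.15,.09]); p=s.x
print(np.round(p,4),np.degrees(p[2])); print(np.round(np.array(s.fun).reshape(-1,2),2).tolist())
for n,m in [('seat',('s',0,0,.057)),('plunger',('s',-.147,0,.035)),('pad',None)]:
    if m: print(n,np.round(w(p,m),4),proj(d,w(p,m)))
for u,v,z in [(505,376,.096),(694,400,.096),(632,585,.078),(468,558,.078)]:
    X=atz(d,P(u,v),z); a=p[2]; dx=X[:2]-p[:2]; print('pad corner press frame',np.round([dx[0]*np.cos(a)+dx[1]*np.sin(a),-dx[0]*np.sin(a)+dx[1]*np.cos(a)],4))
# cheek inner edges in press frame minus seat
for n,(u,v),z in [('chL top in',(156,175),.027),('chL bot in',(130,498),.027),('chL out',(107,163),.027),('chR in',(320,195),.035),('chR in b',(281,522),.035),('ribL',(163,327),.026),('ribR',(298,342),.026),('ribR2',(296,376),.026),('ribL2',(163,360),.026)]:
    X=atz(d,P(u,v),z); a=p[2]; dx=X[:2]-p[:2]; print(n,np.round([dx[0]*np.cos(a)+dx[1]*np.sin(a)-p[3],-dx[0]*np.sin(a)+dx[1]*np.cos(a)-.05],4))
E
python3 press.py
```

```text
[ 0.5428 -0.2768  0.1556  0.0926] 8.917653366144252
[[-0.81, -0.12], [2.19, 0.03], [-1.79, -0.75], [-0.11, -0.21], [0.51, 0.47], [0.56, 0.53], [-0.39, 1.38], [0.49, -0.24], [0.48, 1.39]]
seat [ 0.6266 -0.2131  0.057 ] [224.69958648  82.31610464]
plunger [ 0.4814 -0.2359  0.035 ] [215.27309829 200.19273402]
pad corner press frame [ 0.0601 -0.0376]
pad corner press frame [ 0.0611 -0.092 ]
pad corner press frame [ 0.0036 -0.0907]
pad corner press frame [ 0.0051 -0.0382]
chL top in [0.019  0.0277]
chL bot in [-0.0894  0.0271]
chL out [0.0209 0.0443]
chR in [ 0.0182 -0.0276]
chR in b [-0.0899 -0.0276]
ribL [-0.0295  0.0209]
ribR [-0.0286 -0.0258]
ribR2 [-0.04   -0.0265]
ribL2 [-0.0405  0.0199]
```

{"fn": "play_rows", "kwargs": {"moves": [{"x": 0,"y": 3.8,"z": 0,"turn": 6.7,"jaw": 8.5},{"x": 0,"y": 3.8,"z": 0,"turn": 6.7,"jaw": 8.5},{"x": 0,"y": 3.8,"z": 0,"turn": 6.7,"jaw": 8.5},{"x": 0,"y": 3.8,"z": 0,"turn": 6.7,"jaw": 8.5},{"x": 0,"y": 3.8,"z": 0,"turn": 6.7,"jaw": 8.5},{"x": 0,"y": 3.8,"z": 0,"turn": 6.7,"jaw": 8.5},{"x": 0,"y": 3.8,"z": 0,"turn": 6.7,"jaw": 8.5},{"x": 0,"y": 3.8,"z": 0,"turn": 6.7,"jaw": 8.5}]}}

```text
t: 5.03
tool_pos: [0.5291, 0.0238, 0.2475]
tool_rot: [-1.024, 1.459, -1.46]
contact_force: [-0.1, -0.0, 0.6]
opening: 0.085
```

{"fn": "play_rows", "kwargs": {"moves": [{"x": 0,"y": 3.8,"z": 0,"turn": 6.7,"jaw": 8.5},{"x": 0,"y": 3.8,"z": 0,"turn": 6.7,"jaw": 8.5},{"x": 0,"y": 3.8,"z": 0,"turn": 6.6,"jaw": 8.5},{"x": 0,"y": 3.8,"z": 0,"turn": 0,"jaw": 8.5},{"x": 0,"y": 3.8,"z": 0,"turn": 0,"jaw": 8.5},{"x": 0,"y": 3.0,"z": 0,"turn": 0,"jaw": 8.5},{"x": 0,"y": 0,"z": 0,"turn": 0,"jaw": 8.5},{"x": 0,"y": 0,"z": 0,"turn": 0,"jaw": 8.5}]}}

```text
t: 5.7
tool_pos: [0.5292, 0.2435, 0.247]
tool_rot: [-1.21, 1.209, -1.21]
contact_force: [0.5, -0.2, -1.3]
opening: 0.0853
```

```bash
python3 - <<'E'
from h import *
st()
d=snap('wrist','w3'); print(np.round(d['cam_to_world'],4).tolist())
import pickle; pickle.dump(d,open('w3.pkl','wb'))
for q in ['foot_mid','cap_face','foot_groove','rack']:
    z={'foot_mid':.049,'cap_face':.024,'foot_groove':.010,'rack':0}[q]
    print(q,[(np.round(r['point'],1).tolist(),round(r['score'],2),np.round(atz(d,r['point'],z),4)) for r in pinpoint('wrist',q)][:3])
i=cv2.imread('pics/w3.png');cv2.imwrite('pics/w3z.png',cv2.resize(i,(800,600),interpolation=3))
E
```

```text
t 5.7 pos [52.92 24.35 24.7 ] jaw yaw -0.01 down [-0. -0. -1.] F [ 0.5 -0.2 -1.3] open 8.53 q [ 0.3  -0.06  1.7  -0.    1.5   0.3 ]
[[1.0, 0.0003, 0.0005, 0.5281], [-0.0005, 0.9654, 0.2609, 0.3097], [-0.0004, -0.2609, 0.9654, 0.3887], [0.0, 0.0, 0.0, 1.0]]
foot_mid [([17.9, 126.5], 0.84, array([0.2233, 0.3124, 0.049 ])), ([261.2, 304.7], 0.46, array([0.5346, 0.057 , 0.049 ]))]
cap_face [([95.9, 57.7], 0.9, array([0.3253, 0.3944, 0.024 ])), ([154.4, 113.2], 0.85, array([0.3958, 0.3246, 0.024 ])), ([256.0, 52.1], 0.75, array([0.5273, 0.3965, 0.024 ]))]
foot_groove [([232.5, 112.6], 0.91, array([0.4959, 0.3249, 0.01  ])), ([54.4, 108.1], 0.61, array([0.2494, 0.3356, 0.01  ]))]
rack [([233.2, 114.3], 0.18, array([0.496, 0.323, 0.   ]))]
```

View pics/w3z.png

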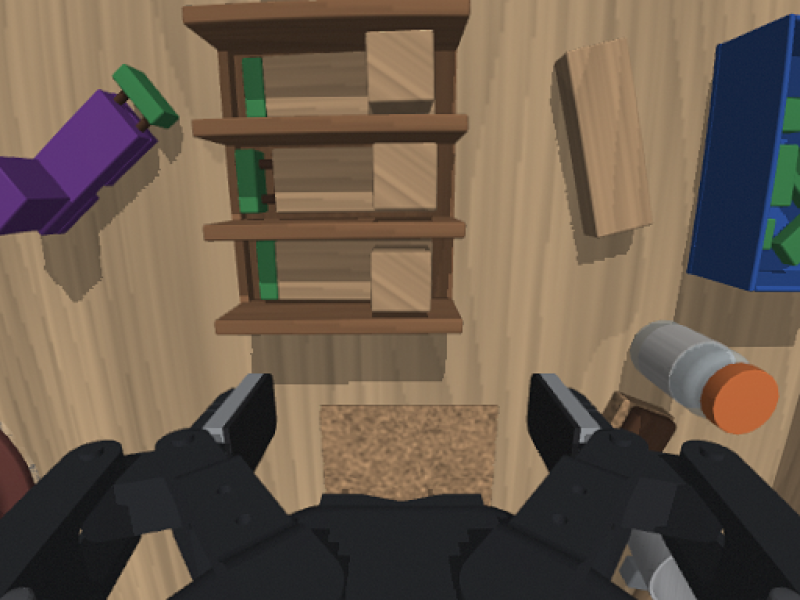

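```bash
python3 - <<'E'
import cv2
i=cv2.imread('pics/w3.png');cv2.imwrite('pics/w3a.png',cv2.resize(i[65:165,120:310],None,fx=4,fy=4,interpolation=cv2.INTER_CUBIC))
E
```

```text
(no output)
```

View pics/w3a.png

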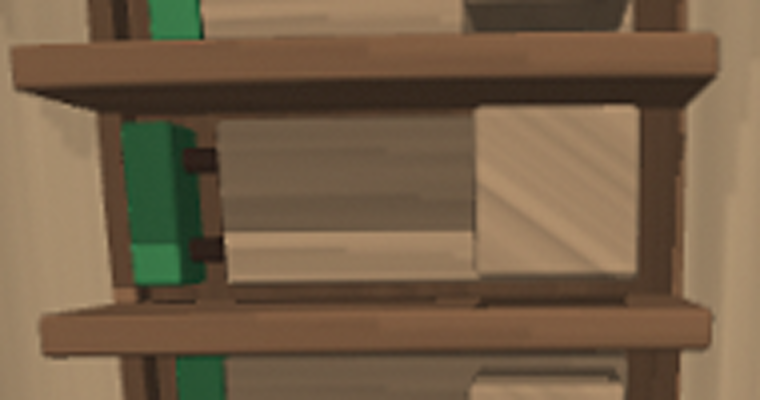

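```bash
cat > rk.py <<'E'
from h import *
import pickle
d=pickle.load(open('w3.pkl','rb'))
P=lambda u,v:np.array((120+u/4-.375,65+v/4-.375))
c=[atz(d,P(*q),.088) for q in [(475,107),(638,106),(637,272),(475,275)]]
print(np.round(c,4),np.round(np.mean(c,0),4))
for a,b in [(0,1),(3,2),(3,0),(2,1)]:
    v=c[b]-c[a]; print(np.linalg.norm(v).round(4),np.degrees(np.arctan2(v[1],v[0])).round(2))
# bar corners z=.04
b=[atz(d,P(*q),.040) for q in [(218,120),(228,282)]]; print('bar end',np.round(b,4))
cf=[atz(d,P(*q),.038) for q in [(124,124),(132,243+0)]]; print('cap',np.round(cf,4))
# divider tops
for q in [(12,48),(718,36),(42,318),(712,310)]: print(np.round(atz(d,P(*q),.082),4))
E
python3 rk.py
```

```text
[[0.5091 0.3431 0.088 ]
 [0.5514 0.3434 0.088 ]
 [0.5519 0.301  0.088 ]
 [0.5084 0.3002 0.088 ]] [0.5302 0.3219 0.088 ]
0.0424 0.33
0.0435 1.03
0.043 89.14
0.0424 90.64
bar end [[0.4278 0.3455 0.04  ]
 [0.4277 0.297  0.04  ]]
cap [[0.3979 0.345  0.038 ]
 [0.3974 0.3093 0.038 ]]
[0.3852 0.3608 0.082 ]
[0.5726 0.3617 0.082 ]
[0.3862 0.2893 0.082 ]
[0.5733 0.2906 0.082 ]
```

{"fn": "play_rows", "kwargs": {"moves": [{"x": 0.2,"y": 4.0,"z": 0,"turn": 0.4,"jaw": 8.5},{"x": 0,"y": 3.85,"z": -2.0,"turn": 0,"jaw": 8.5},{"x": 0,"y": 0,"z": -4,"turn": 0,"jaw": 8.5},{"x": 0,"y": 0,"z": -4,"turn": 0,"jaw": 8.5},{"x": 0,"y": 0,"z": -4,"turn": 0,"jaw": 8.5},{"x": 0,"y": 0,"z": -3,"turn": 0,"jaw": 8.5},{"x": 0,"y": 0,"z": -1.9,"turn": 0,"jaw": 8.5},{"x": 0,"y": 0,"z": -0.8,"turn": 0,"jaw": 8.5}]}}

```text
t: 6.62
tool_pos: [0.529, 0.3172, 0.0465]
tool_rot: [-1.218, 1.21, -1.206]
contact_force: [-0.8, -0.7, -0.3]
opening: 0.0848
```

{"fn": "play_rows", "kwargs": {"moves": [{"x": 0,"y": 0,"z": -0.2,"turn": 0,"jaw": 8.5},{"x": 0,"y": 0,"z": 0,"turn": 0,"jaw": 4.0},{"x": 0,"y": 0,"z": 0,"turn": 0,"jaw": 4.0},{"x": 0,"y": 0,"z": 0,"turn": 0,"jaw": 4.0},{"x": 0,"y": 0,"z": 0,"turn": 0,"jaw": 4.0},{"x": 0,"y": 0,"z": 0,"turn": 0,"jaw": 4.0}], "squeeze": 60}}

```text
t: 7.12
tool_pos: [0.5331, 0.3202, 0.0516]
tool_rot: [-1.207, 1.204, -1.207]
contact_force: [0.9, 0.0, 5.6]
opening: 0.0434
```

```bash
python3 - <<'E'
from h import *
st()
d=snap('wrist','w4')
i=cv2.imread('pics/w4.png');cv2.imwrite('pics/w4z.png',cv2.resize(i,(800,600),interpolation=3))
E
```

```text
t 7.12 pos [53.31 32.02  5.16] jaw yaw 0.26 down [ 0.004  0.002 -1.   ] F [0.9 0.  5.6] open 4.34 q [ 0.42  0.21  1.75 -0.    1.17  0.42]
```

View pics/w4z.png

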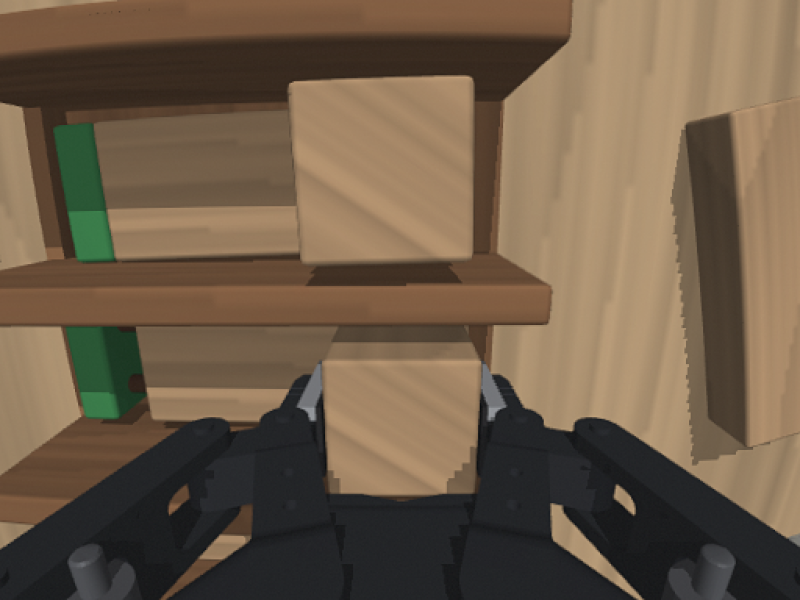

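{"fn": "play_rows", "kwargs": {"moves": [{"x": 0,"y": 0,"z": 1.5,"turn": 0,"jaw": 4.0},{"x": 0,"y": 0,"z": 2.5,"turn": 0,"jaw": 4.0},{"x": 0,"y": 0,"z": 3.0,"turn": 0,"jaw": 4.0},{"x": 0,"y": 0,"z": 3.0,"turn": 0,"jaw": 4.0},{"x": 0,"y": 0,"z": 3.0,"turn": 0,"jaw": 4.0},{"x": 0,"y": 0,"z": 1.0,"turn": 0,"jaw": 4.0},{"x": 0,"y": 0,"z": 0,"turn": 0,"jaw": 4.0}]}}

```text
t: 7.75
tool_pos: [0.5331, 0.3203, 0.1927]
tool_rot: [-1.205, 1.202, -1.207]
contact_force: [-0.4, -0.1, -2.8]
opening: 0.0436
```

```bash
python3 - <<'E'
from h import *
st()
for c in ['scene','wrist']:
    d=snap(c,c+'5')
i=cv2.imread('pics/scene5.png');j=cv2.imread('pics/wrist5.png')
cv2.imwrite('pics/5z.png',np.hstack([cv2.resize(i[60:260,200:420],(400,364),interpolation=3),cv2.resize(j,(400,364))]))
E
```

```text
t 7.75 pos [53.31 32.03 19.27] jaw yaw 0.27 down [ 0.006  0.003 -1.   ] F [-0.4 -0.1 -2.8] open 4.36 q [ 0.42  0.07  1.66 -0.    1.4   0.42]
```

View pics/5z.png

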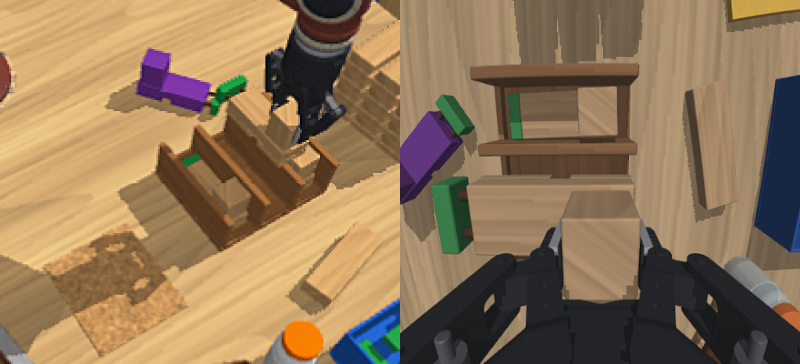

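{"fn": "play_rows", "kwargs": {"moves": [{"x": 0.3,"y": -2.5,"z": 0,"turn": 0.8,"jaw": 4.0},{"x": 0.5,"y": -4,"z": 0,"turn": 1.3,"jaw": 4.0},{"x": 0.5,"y": -4,"z": 0,"turn": 1.3,"jaw": 4.0},{"x": 0.5,"y": -4,"z": 0,"turn": 1.3,"jaw": 4.0},{"x": 0.5,"y": -4,"z": 0,"turn": 1.3,"jaw": 4.0},{"x": 0.5,"y": -4,"z": 0,"turn": 1.3,"jaw": 4.0},{"x": 0.5,"y": -4,"z": -2,"turn": 1.3,"jaw": 4.0},{"x": 0.4,"y": -3,"z": -3,"turn": 0,"jaw": 4.0}]}}

```text
t: 8.52
tool_pos: [0.5689, 0.0253, 0.1412]
tool_rot: [-1.277, 1.092, -1.097]
contact_force: [0.8, -0.5, -3.0]
opening: 0.0431
```

{"fn": "play_rows", "kwargs": {"moves": [{"x": 0,"y": 0,"z": -3,"turn": 0,"jaw": 4.0},{"x": 0,"y": 0,"z": -3,"turn": 0,"jaw": 4.0},{"x": 0,"y": 0,"z": -2,"turn": 0,"jaw": 4.0},{"x": 0,"y": 0,"z": 0,"turn": 0,"jaw": 4.0},{"x": 0,"y": 0,"z": 0,"turn": 0,"jaw": 4.0}]}}

```text
t: 8.93
tool_pos: [0.5647, 0.0283, 0.0571]
tool_rot: [-1.283, 1.101, -1.09]
contact_force: [0.2, -0.6, -2.1]
opening: 0.0432
```

```bash
python3 - <<'E'
from h import *
st()
for c in ['scene','wrist']:
    d=snap(c,c+'6')
i=cv2.imread('pics/scene6.png');j=cv2.imread('pics/wrist6.png')
cv2.imwrite('pics/6z.png',np.hstack([cv2.resize(i[100:300,150:370],(400,364),interpolation=3),cv2.resize(j,(400,364))]))
E
```

```text
t 8.93 pos [56.47  2.83  5.71] jaw yaw 8.86 down [-0.008  0.001 -1.   ] F [ 0.2 -0.6 -2.1] open 4.32 q [-0.08  0.09  1.88  0.    1.18 -0.24]
```

View pics/6z.png

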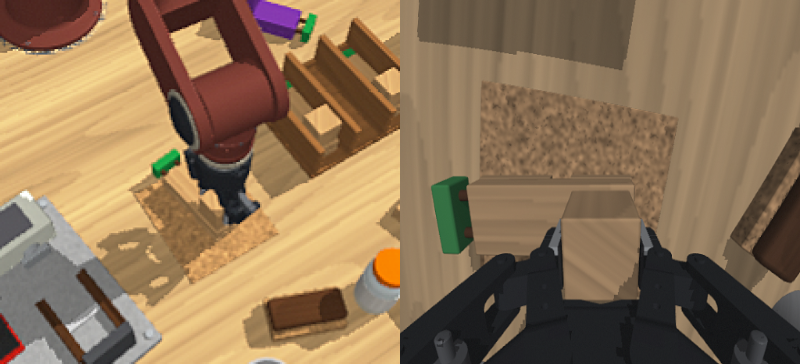

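{"fn": "play_rows", "kwargs": {"moves": [{"x": 0,"y": 0,"z": -0.6,"turn": 0,"jaw": 4.0},{"x": 0,"y": 0,"z": -0.4,"turn": 0,"jaw": 4.0},{"x": 0,"y": 0,"z": -0.1,"turn": 0,"jaw": 4.0},{"x": 0,"y": 0,"z": 0,"turn": 0,"jaw": 4.0}]}}

```text
t: 9.37
tool_pos: [0.5679, 0.0282, 0.0502]
tool_rot: [-1.278, 1.094, -1.094]
contact_force: [0.3, -0.2, -2.6]
opening: 0.0432
```

{"fn": "play_rows", "kwargs": {"moves": [{"x": 0,"y": 0,"z": -0.2,"turn": 0,"jaw": 4.0},{"x": 0,"y": 0,"z": -0.1,"turn": 0,"jaw": 4.0},{"x": 0,"y": 0,"z": 0,"turn": 0,"jaw": 4.0}]}}

```text
t: 9.62
tool_pos: [0.5678, 0.0281, 0.047]
tool_rot: [-1.279, 1.095, -1.094]
contact_force: [0.8, -0.1, -2.8]
opening: 0.0433
```

{"fn": "play_rows", "kwargs": {"moves": [{"x": 0,"y": 0,"z": -0.1,"turn": 0,"jaw": 4.0},{"x": 0,"y": 0,"z": -0.1,"turn": 0,"jaw": 4.0},{"x": 0,"y": 0,"z": 0,"turn": 0,"jaw": 4.0}]}}

```text
t: 9.87
tool_pos: [0.5682, 0.028, 0.0456]
tool_rot: [-1.278, 1.094, -1.095]
contact_force: [-1.0, -0.2, -0.1]
opening: 0.043
```

{"fn": "play_rows", "kwargs": {"moves": [{"x": 0,"y": 0,"z": 0,"turn": 0,"jaw": 5.5},{"x": 0,"y": 0,"z": 0,"turn": 0,"jaw": 8.5},{"x": 0,"y": 0,"z": 0,"turn": 0,"jaw": 8.5},{"x": 0,"y": 0,"z": 0,"turn": 0,"jaw": 8.5},{"x": 0,"y": 0,"z": 2,"turn": 0,"jaw": 8.5},{"x": 0,"y": 0,"z": 4,"turn": 0,"jaw": 8.5},{"x": 0,"y": 0,"z": 4,"turn": 0,"jaw": 8.5},{"x": 0,"y": 0,"z": 2,"turn": -7,"jaw": 8.5}]}}

```text
t: 10.53
tool_pos: [0.5701, 0.028, 0.1707]
tool_rot: [-1.219, 1.181, -1.19]
contact_force: [0.4, -0.3, 1.6]
opening: 0.085
```

{"fn": "play_rows", "kwargs": {"moves": [{"x": 0,"y": 0,"z": 0,"turn": -7,"jaw": 8.5},{"x": 0,"y": 0,"z": 0,"turn": -7,"jaw": 8.5},{"x": 0,"y": 0,"z": 0,"turn": -7,"jaw": 8.5},{"x": 0,"y": 0,"z": 0,"turn": -7,"jaw": 8.5},{"x": 0,"y": 0,"z": 0,"turn": -7,"jaw": 8.5},{"x": 0,"y": 0,"z": 0,"turn": -7,"jaw": 8.5},{"x": 0,"y": 0,"z": 0,"turn": -7,"jaw": 8.5},{"x": 0,"y": 0,"z": 0,"turn": -7,"jaw": 8.5}]}}

```text
t: 11.2
tool_pos: [0.5679, 0.0281, 0.1652]
tool_rot: [-0.598, 1.867, -1.867]
contact_force: [-0.1, -0.5, 0.4]
opening: 0.0852
```

{"fn": "play_rows", "kwargs": {"moves": [{"x": -0.8,"y": 0,"z": 0,"turn": -7,"jaw": 8.5},{"x": -3,"y": 0,"z": 0,"turn": -7,"jaw": 8.5},{"x": -3,"y": 0,"z": 0,"turn": -7,"jaw": 8.5},{"x": 0,"y": 0,"z": 0,"turn": -6,"jaw": 8.5},{"x": 0,"y": 0,"z": 0,"turn": 0,"jaw": 8.5},{"x": 0,"y": 0,"z": 0,"turn": 0,"jaw": 8.5}]}}

```text
t: 11.7
tool_pos: [0.5002, 0.0281, 0.1656]
tool_rot: [-0.167, 2.139, -2.139]
contact_force: [0.0, 0.3, 0.3]
opening: 0.0849
```

```bash
python3 - <<'E'
from h import *
st()
d=snap('wrist','w7'); print(np.round(d['cam_to_world'],4).tolist())
import pickle; pickle.dump(d,open('w7.pkl','wb'))
for q in ['foot_mid']:
    print(q,[(np.round(r['point'],1).tolist(),round(r['score'],2),np.round(atz(d,r['point'],.043),4)) for r in pinpoint('wrist',q)][:3])
i=cv2.imread('pics/w7.png');cv2.imwrite('pics/w7z.png',cv2.resize(i,(800,600),interpolation=3))
E
```

```text
t 11.7 pos [50.02  2.81 16.56] jaw yaw -80.99 down [ 0.001 -0.    -1.   ] F [0.  0.3 0.3] open 8.49 q [-0.09 -0.2   1.96  0.    1.38  1.32]
[[0.1564, 0.9537, 0.257, 0.5641], [-0.9877, 0.1512, 0.0402, 0.0386], [-0.0005, -0.2601, 0.9656, 0.3074], [0.0, 0.0, 0.0, 1.0]]
foot_mid []
```

View pics/w7z.png

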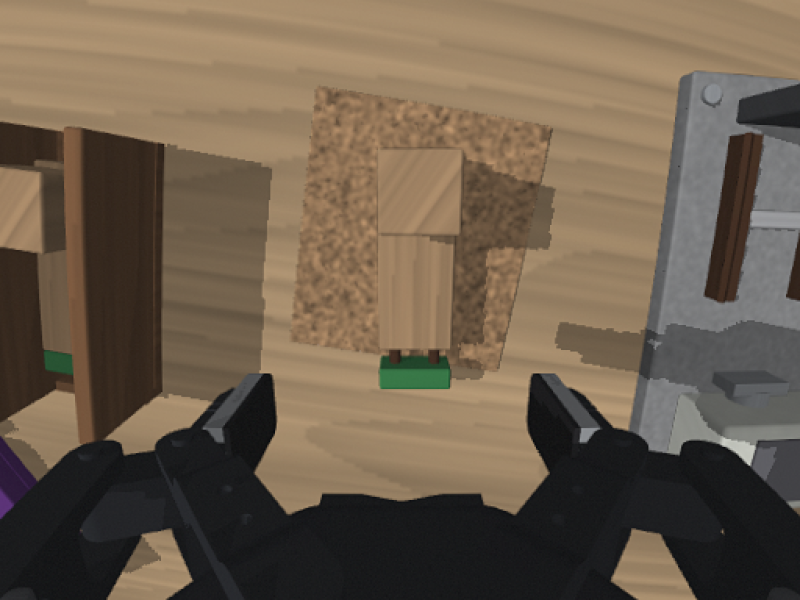

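```bash
python3 - <<'E'
from h import *
import pickle
d=pickle.load(open('w7.pkl','rb'))
i=d['img'][:,:,::-1];cv2.imwrite('pics/w7a.png',cv2.resize(i[85:255,230:310],None,fx=3.5,fy=3.5,interpolation=cv2.INTER_CUBIC))
P=lambda u,v:np.array((u/1.5625-.3,v/1.5625-.3))
c=[atz(d,P(*q),.082) for q in [(378,149),(462,150),(461,235),(379,233)]]
print(np.round(c,4),np.round(np.mean(c,0),4))
for a,b in [(0,1),(3,2),(3,0),(2,1)]:
    v=c[b]-c[a]; print(np.linalg.norm(v).round(4),np.degrees(np.arctan2(v[1],v[0])).round(2))
E
```

```text
[[0.5844 0.0538 0.082 ]
 [0.5906 0.0122 0.082 ]
 [0.5489 0.0048 0.082 ]
 [0.5432 0.0472 0.082 ]] [0.5668 0.0295 0.082 ]
0.042 -81.53
0.0429 -82.32
0.0418 9.02
0.0424 10.1
```

View pics/w7a.png

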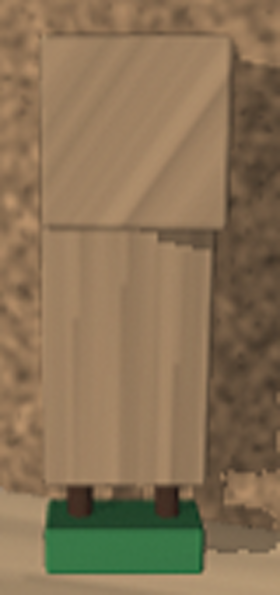

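{"fn": "play_rows", "kwargs": {"moves": [{"x": 3.7,"y": 0.1,"z": 0,"turn": 0,"jaw": 8.5},{"x": 3.0,"y": 0,"z": -1,"turn": 0,"jaw": 8.5},{"x": 0,"y": 0,"z": -3,"turn": 0,"jaw": 8.5},{"x": 0,"y": 0,"z": -3,"turn": 0,"jaw": 8.5},{"x": 0,"y": 0,"z": -3,"turn": 0,"jaw": 8.5},{"x": 0,"y": 0,"z": -1.4,"turn": 0,"jaw": 8.5},{"x": 0,"y": 0,"z": 0,"turn": 0,"jaw": 8.5},{"x": 0,"y": 0,"z": 0,"turn": 0,"jaw": 8.5}]}}

```text
t: 12.47
tool_pos: [0.5669, 0.0291, 0.0504]
tool_rot: [-0.169, 2.142, -2.141]
contact_force: [0.4, 0.2, -0.4]
opening: 0.0849
```

{"fn": "play_rows", "kwargs": {"moves": [{"x": 0,"y": 0,"z": -0.3,"turn": 0,"jaw": 8.5},{"x": 0,"y": 0,"z": 0,"turn": 0,"jaw": 4.0},{"x": 0,"y": 0,"z": 0,"turn": 0,"jaw": 4.0},{"x": 0,"y": 0,"z": 0,"turn": 0,"jaw": 4.0},{"x": 0,"y": 0,"z": 0,"turn": 0,"jaw": 4.0},{"x": 0,"y": 0,"z": 0,"turn": 0,"jaw": 4.0}], "squeeze": 60}}

```text
t: 12.97
tool_pos: [0.568, 0.029, 0.0495]
tool_rot: [-0.163, 2.139, -2.14]
contact_force: [0.6, 0.1, 3.2]
opening: 0.043
```

{"fn": "play_rows", "kwargs": {"moves": [{"x": 0,"y": 0,"z": 1,"turn": 0,"jaw": 4.0},{"x": 0,"y": 0,"z": 2.5,"turn": 0,"jaw": 4.0},{"x": 0,"y": 0,"z": 3.5,"turn": 0,"jaw": 4.0},{"x": 0,"y": 0,"z": 4,"turn": 0,"jaw": 4.0},{"x": 0,"y": -1,"z": 1,"turn": 0,"jaw": 4.0},{"x": 0,"y": 0,"z": 0,"turn": 0,"jaw": 4.0},{"x": 0,"y": 0,"z": 0,"turn": 0,"jaw": 4.0}]}}

```text
t: 13.55
tool_pos: [0.5666, 0.0188, 0.1679]
tool_rot: [-0.165, 2.142, -2.141]
contact_force: [-0.8, 0.0, -4.3]
opening: 0.0434
```

```bash
python3 - <<'E'
from h import *
o=st()
d=snap('wrist','w8'); import pickle; pickle.dump((d,o),open('w8.pkl','wb'))
s=snap('scene','s8')
j=d['img'][:,:,::-1];i=s['img'][:,:,::-1]
cv2.imwrite('pics/8z.png',np.hstack([cv2.resize(i[80:300,120:370],(380,334),interpolation=3),cv2.resize(j[100:,140:372],None,fx=1.72,fy=1.175)[:334]]))
cv2.imwrite('pics/w8a.png',cv2.resize(j[80:340,160:350],None,fx=2.2,fy=2.2,interpolation=3))
E
```

```text
t 13.55 pos [56.66  1.88 16.79] jaw yaw -81.19 down [-0.  0. -1.] F [-0.8  0.  -4.3] open 4.34 q [-0.1  -0.04  1.81  0.    1.37  1.32]
```

View pics/8z.png

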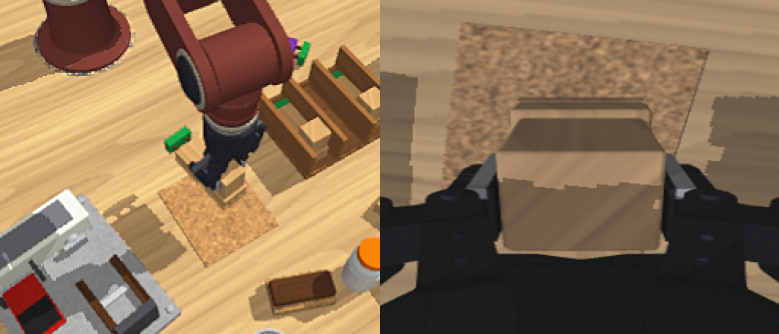

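View pics/w8a.png

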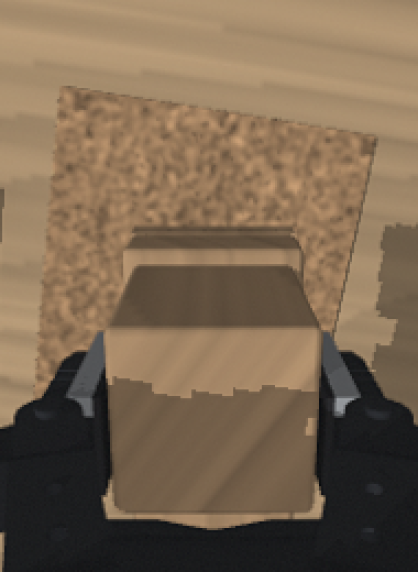

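```bash
cat > rel.py <<'E'
from h import *
import pickle
d,o=pickle.load(open('w8.pkl','rb'))
R=Ro.from_rotvec(o['tool_rot']).as_matrix(); t=o['tool_pos']
P=lambda u,v:np.array((160+u/2.2-.3,80+v/2.2-.3))
ex=np.array([-R[1,2],R[0,2],0]); ex/=np.linalg.norm(ex); ey=np.array([-ex[1],ex[0],0])
for z in (.1975,.2004,.2034):
  print(z)
  for q in [(105,327),(322,327),(115,512),(322,512)]:
    X=atz(d,P(*q),z)-t; print(np.round([X@ex*1e3,X@ey*1e3],1))
zb=t[2]-.0455+.030
print('bar plain end top'); 
for q in [(123,247),(303,247)]:
    X=atz(d,P(*q),zb)-t; print(np.round([X@ex*1e3,X@ey*1e3],1))
print('bottom edge')
for q in [(133,228),(300,231)]:
    X=atz(d,P(*q),zb-.03)-t; print(np.round([X@ex*1e3,X@ey*1e3],1))
print(np.degrees(np.arctan2(ex[1],ex[0])))
E
python3 rel.py
```

```text
0.1975
[20.7 22. ]
[ 20.7 -21.2]
[-23.1  22.2]
[-23.1 -23.6]
0.2004
[21.9 21.5]
[ 21.9 -20.7]
[-20.8  21.6]
[-20.8 -23. ]
0.2034
[23.1 20.9]
[ 23.1 -20.1]
[-18.5  21. ]
[-18.5 -22.3]
bar plain end top
[26.  24.8]
[ 26.  -23.7]
bottom edge
[24.8 26. ]
[ 23.8 -27.1]
8.810297355168588
```

{"fn": "play_rows", "kwargs": {"moves": [{"x": 0.6,"y": -2.2,"z": 0,"turn": 0.1,"jaw": 4.0},{"x": 0.9,"y": -3.5,"z": 0,"turn": 0,"jaw": 4.0},{"x": 0.9,"y": -3.5,"z": 0,"turn": 0,"jaw": 4.0},{"x": 0.9,"y": -3.5,"z": 0,"turn": 0,"jaw": 4.0},{"x": 0.9,"y": -3.5,"z": 0,"turn": 0,"jaw": 4.0},{"x": 0.9,"y": -3.5,"z": 0,"turn": 0,"jaw": 4.0},{"x": 0.7,"y": -2.5,"z": 0,"turn": 0,"jaw": 4.0},{"x": 0.2,"y": -1.0,"z": 0,"turn": 0,"jaw": 4.0}]}}

```text
t: 14.32
tool_pos: [0.6258, -0.2157, 0.1644]
tool_rot: [-0.17, 2.145, -2.142]
contact_force: [-0.6, 0.6, -2.4]
opening: 0.0436
```

{"fn": "play_rows", "kwargs": {"moves": [{"x": 0,"y": 0,"z": -2,"turn": 0,"jaw": 4.0},{"x": 0,"y": 0,"z": -1,"turn": 0,"jaw": 4.0},{"x": 0,"y": 0,"z": 0,"turn": 0,"jaw": 4.0},{"x": 0,"y": 0,"z": 0,"turn": 0,"jaw": 4.0}]}}

```text
t: 14.65
tool_pos: [0.6252, -0.2111, 0.1351]
tool_rot: [-0.174, 2.145, -2.138]
contact_force: [0.1, -0.9, -2.2]
opening: 0.0435
```

```bash
python3 - <<'E'
from h import *
o=st()
d=snap('wrist','w9'); import pickle; pickle.dump((d,o),open('w9.pkl','wb'))
j=d['img'][:,:,::-1]
cv2.imwrite('pics/w9a.png',cv2.resize(j[60:320,130:430],None,fx=2.2,fy=2.2,interpolation=3))
E
```

```text
t 14.65 pos [ 62.52 -21.11  13.51] jaw yaw -80.98 down [-0.005  0.003 -1.   ] F [ 0.1 -0.9 -2.2] open 4.35 q [-0.44  0.21  1.61  0.    1.33  0.97]
```

View pics/w9a.png

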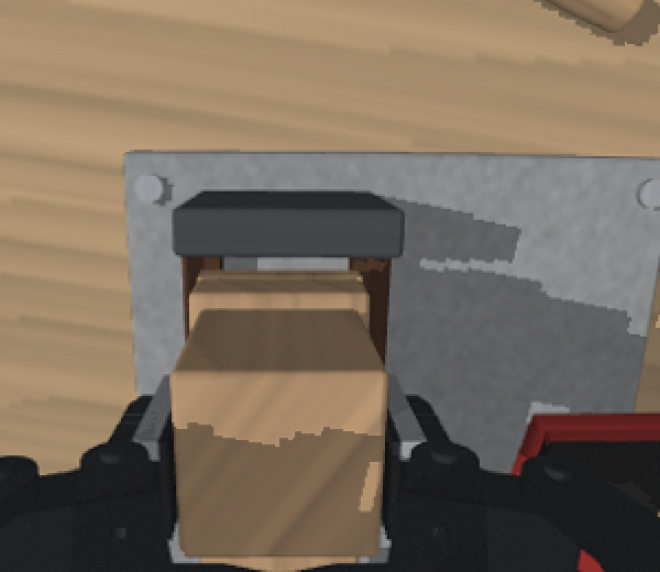

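```bash
cat > rel9.py <<'E'
from h import *
import pickle
d,o=pickle.load(open('w9.pkl','rb'))
R=Ro.from_rotvec(o['tool_rot']).as_matrix(); t=o['tool_pos']
P=lambda u,v:np.array((130+u/2.2-.3,60+v/2.2-.3))
a=np.radians(8.92); ex=np.array([np.cos(a),np.sin(a),0]); ey=np.array([-ex[1],ex[0],0])
def pr(n,qs,z):
    for q in qs:
        X=atz(d,P(*q),z); Y=X-t; print(n,np.round(X[:2],4),np.round([Y@ex*1e3,Y@ey*1e3],1))
u=t[2]-.0455
pr('fence top',[(175,256),(403,256)],.088)
pr('post top far',[(172,373),(385,373)],u+.078)
pr('post base? far',[(190,308),(368,308)],u+.030)
pr('bar end top',[(193,283),(366,283)],u+.03)
pr('bar end bot',[(200,272),(363,272)],u)
pr('base corner',[(125,153)],.018)
# predicted from press fit
import io,contextlib
with contextlib.redirect_stdout(io.StringIO()):
    import press
p=press.p
for n,m in [('FL',('s',.028,.037,.088)),('FR',('s',.028,-.037,.088)),('TL',(.15,.12,.018))]:
    q=proj(d,press.w(p,m)); print(n,np.round((q-[130,60]+.3)*2.2,0))
S=press.w(p,('s',0,0,.057))-t; print('seat rel',np.round([S@ex*1e3,S@ey*1e3],1))
E
python3 rel9.py
```

```text
fence top [ 0.649  -0.1731] [29.4 33.9]
fence top [ 0.6604 -0.2448] [ 29.6 -38.7]
post top far [ 0.6433 -0.1868] [21.6 21.2]
post top far [ 0.6498 -0.2277] [ 21.7 -20.2]
post base? far [ 0.6423 -0.1834] [21.1 24.8]
post base? far [ 0.6499 -0.2311] [ 21.3 -23.5]
bar end top [ 0.6493 -0.1834] [28.1 23.7]
bar end top [ 0.6566 -0.2292] [ 28.2 -22.7]
bar end bot [ 0.6455 -0.1818] [24.5 25.9]
bar end bot [ 0.6536 -0.2329] [ 24.7 -25.9]
base corner [ 0.6743 -0.1368] [60.  65.9]
FL [172. 257.]
FR [404. 258.]
TL [120. 157.]
seat rel [ 1.  -2.1]
```

{"fn": "play_rows", "kwargs": {"moves": [{"x": 0.18,"y": -0.22,"z": -0.5,"turn": -0.1,"jaw": 4.0},{"x": 0,"y": 0,"z": -1.5,"turn": 0,"jaw": 4.0},{"x": 0,"y": 0,"z": -1.5,"turn": 0,"jaw": 4.0},{"x": 0,"y": 0,"z": -1.0,"turn": 0,"jaw": 4.0},{"x": 0,"y": 0,"z": 0,"turn": 0,"jaw": 4.0},{"x": 0,"y": 0,"z": 0,"turn": 0,"jaw": 4.0},{"x": 0,"y": 0,"z": 0,"turn": 0,"jaw": 4.0}]}}

```text
t: 15.28
tool_pos: [0.6356, -0.2166, 0.1166]
tool_rot: [-0.151, 2.127, -2.14]
contact_force: [-30.3, 14.2, 70.8]
opening: 0.0427
```

```bash
python3 - <<'E'
from h import *
o=st()
d=snap('wrist','w10'); import pickle; pickle.dump((d,o),open('w9.pkl','wb'))
j=d['img'][:,:,::-1]
cv2.imwrite('pics/w10a.png',cv2.resize(j[60:320,130:430],None,fx=2.2,fy=2.2,interpolation=3))
E
```

```text
t 15.28 pos [ 63.56 -21.66  11.66] jaw yaw -81.06 down [ 0.015 -0.005 -1.   ] F [-30.3  14.2  70.8] open 4.27 q [-0.44  0.24  1.6   0.    1.28  0.97]
```

View pics/w10a.png

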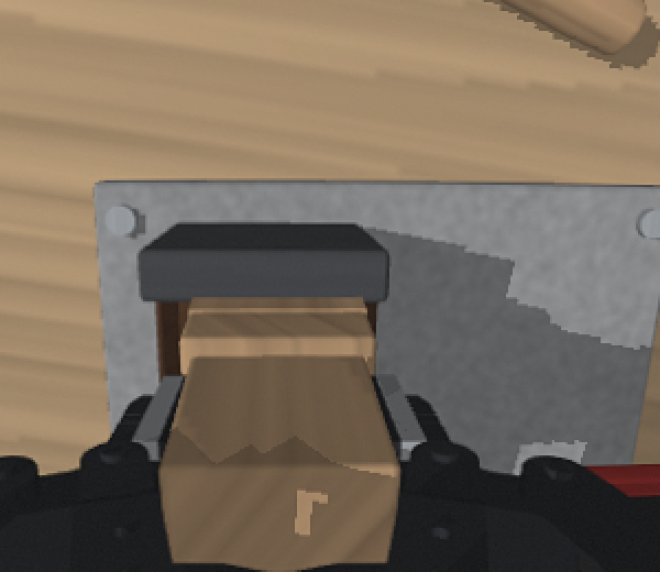

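{"fn": "play_rows", "kwargs": {"moves": [{"x": 0,"y": 0,"z": 1.0,"turn": 0,"jaw": 4.0},{"x": 0,"y": 0,"z": 1.0,"turn": 0,"jaw": 4.0},{"x": -0.8,"y": 0,"z": 1.0,"turn": 0,"jaw": 4.0},{"x": 0,"y": 0,"z": 0,"turn": 0,"jaw": 4.0},{"x": 0,"y": 0,"z": 0,"turn": 0,"jaw": 4.0},{"x": 0,"y": 0,"z": 0,"turn": 0,"jaw": 4.0}]}}

```text
t: 15.83
tool_pos: [0.6202, -0.2147, 0.1215]
tool_rot: [-0.168, 2.143, -2.141]
contact_force: [-1.1, -0.2, -3.3]
opening: 0.0429
```

```bash
python3 - <<'E'
from h import *
o=st()
d=snap('wrist','w11'); import pickle; pickle.dump((d,o),open('w11.pkl','wb'))
s=snap('scene','s11'); t=snap('top','t11')
j=d['img'][:,:,::-1]
cv2.imwrite('pics/w11a.png',cv2.resize(j[60:320,130:430],None,fx=2.2,fy=2.2,interpolation=3))
cv2.imwrite('pics/s11a.png',np.hstack([cv2.resize(s['img'][180:340,90:290,::-1],None,fx=2,fy=2,interpolation=2),cv2.resize(t['img'][110:270,270:470-20,::-1],None,fx=2,fy=2,interpolation=2)]))
E
```

```text
t 15.83 pos [ 62.02 -21.47  12.15] jaw yaw -81.14 down [-0.002  0.001 -1.   ] F [-1.1 -0.2 -3.3] open 4.29 q [-0.45  0.21  1.63  0.    1.3   0.97]
```

View pics/w11a.png

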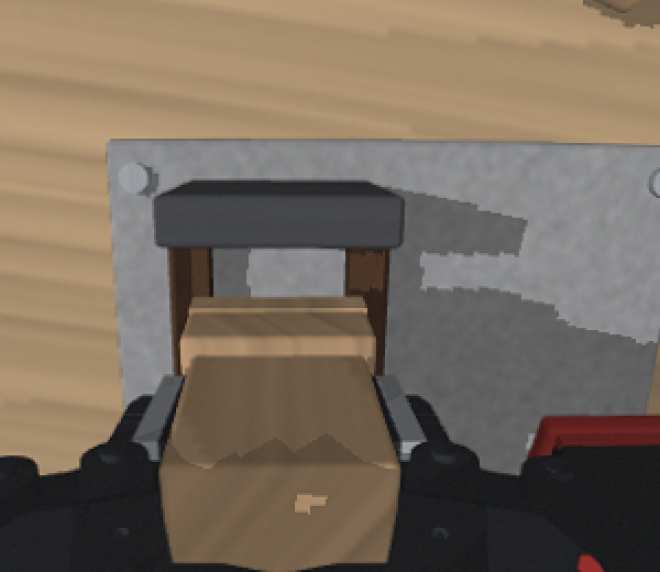

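View pics/s11a.png

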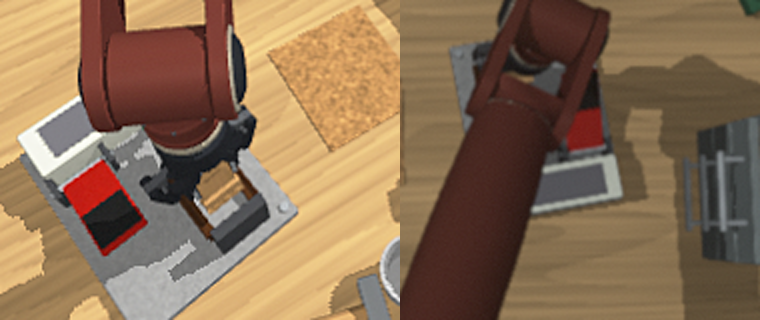

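```bash
python3 - <<'E'
from h import *
import pickle
d,o=pickle.load(open('w11.pkl','rb'))
j=d['img'][:,:,::-1]
a=cv2.resize(j[185:325,190:325],None,fx=4,fy=4,interpolation=cv2.INTER_CUBIC)
a=np.clip(a.astype(float)*1.5,0,255).astype(np.uint8)
cv2.imwrite('pics/w11b.png',a)
E
```

```text
(no output)
```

View pics/w11b.png

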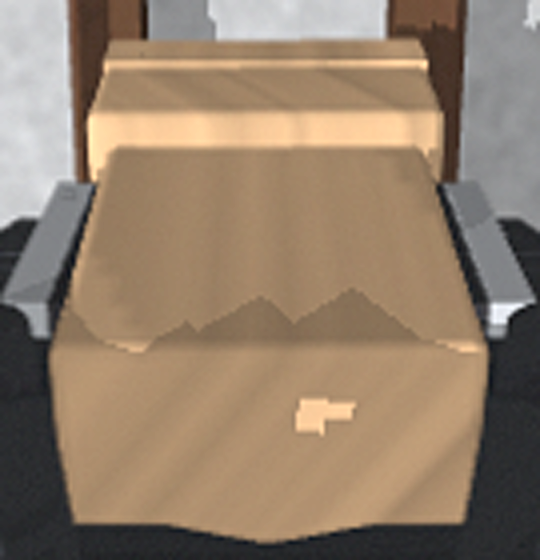

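```bash
cat > pnp.py <<'E'
from h import *
import pickle
M={'pt':(22,78),'pb':(22,30),'bt':(26,30),'bb':(26,0)}
W={'pt':22,'pb':22,'bt':25,'bb':25}
def solve(d,o,picks,P):
    obj=[];im=[]
    for k,(l,r) in picks.items():
        x,z=M[k]
        for s,q in ((1,l),(-1,r)): obj.append((x,s*W[k],z)); im.append(P(*q))
    obj=np.array(obj,float)/1e3; im=np.array(im,float)
    from scipy.optimize import least_squares
    a=np.arctan2(*(Ro.from_rotvec(o['tool_rot']).as_matrix()[[1,0],2]))+np.pi/2
    def X(p): return Ro.from_euler('ZYX',p[3:]).apply(obj)+p[:3]
    f=lambda p:np.concatenate([proj(d,x)-q for x,q in zip(X(p),im)])
    s=least_squares(f,[*(o['tool_pos']-[0,0,.045]),a,0,0],x_scale=[.01]*3+[.05]*3); p=s.x
    c=np.array([np.cos(p[3]),np.sin(p[3]),0])
    t=o['tool_pos']; ex=np.array([np.cos(a),np.sin(a),0]);ey=np.array([-ex[1],ex[0],0])
    org=p[:3]-t; print('underside-origin rel tool mm',np.round(np.array([org@ex,org@ey,org[2]])*1e3,1),'yaw pitch roll',np.round(np.degrees(p[3:]),1),'rms px',np.sqrt(np.mean(s.fun**2)).round(2))
    return p
if __name__=='__main__':
    d,o=pickle.load(open('w11.pkl','rb'))
    P=lambda u,v:(190+u/4-.375,185+v/4-.375)
    solve(d,o,{'pt':((52,347),(487,347)),'pb':((108,150),(428,148)),'bt':((90,112),(442,112)),'bb':((108,42),(424,42))},P)
    d,o=pickle.load(open('w8.pkl','rb'))
    P=lambda u,v:(160+u/2.2-.3,80+v/2.2-.3)
    solve(d,o,{'pt':((105,327),(322,327)),'pb':((133,267),(298,267)),'bt':((123,248),(303,248)),'bb':((133,228),(300,230))},P)
E
python3 pnp.py
```

```text
underside-origin rel tool mm [ -6.5   0.9 -35.2] yaw pitch roll [ 8.7 -5.3  0.5] rms px 1.03
underside-origin rel tool mm [ -1.9  -0.2 -47.1] yaw pitch roll [ 8.9  0.7 -0.5] rms px 1.3
```

{"fn": "play_rows", "kwargs": {"moves": [{"x": 0,"y": 0,"z": 2.5,"turn": 0,"jaw": 4.0},{"x": 0,"y": 0,"z": 3.5,"turn": 0,"jaw": 4.0},{"x": -0.6,"y": 2.5,"z": 0,"turn": 0,"jaw": 4.0},{"x": -0.9,"y": 4,"z": 0,"turn": 0,"jaw": 4.0},{"x": -0.9,"y": 4,"z": 0,"turn": 0,"jaw": 4.0},{"x": -0.9,"y": 4,"z": 0,"turn": 0,"jaw": 4.0},{"x": -0.9,"y": 4,"z": 0,"turn": 0,"jaw": 4.0},{"x": -0.8,"y": 4,"z": -1,"turn": 0,"jaw": 4.0}]}}

```text
t: 16.65
tool_pos: [0.5713, 0.0111, 0.1748]
tool_rot: [-0.162, 2.139, -2.14]
contact_force: [1.8, 0.7, -3.7]
opening: 0.0432
```

{"fn": "play_rows", "kwargs": {"moves": [{"x": 0,"y": 1.8,"z": -2,"turn": 0,"jaw": 4.0},{"x": 0,"y": 0,"z": -3,"turn": 0,"jaw": 4.0},{"x": 0,"y": 0,"z": -3,"turn": 0,"jaw": 4.0},{"x": 0,"y": 0,"z": -2,"turn": 0,"jaw": 4.0},{"x": 0,"y": 0,"z": 0,"turn": 0,"jaw": 4.0},{"x": 0,"y": 0,"z": 0,"turn": 0,"jaw": 4.0}]}}

```text
t: 17.15
tool_pos: [0.5695, 0.0277, 0.0715]
tool_rot: [-0.17, 2.143, -2.142]
contact_force: [0.9, -0.6, -1.8]
opening: 0.0433
```

{"fn": "play_rows", "kwargs": {"moves": [{"x": 0,"y": 0,"z": -1,"turn": 0,"jaw": 4.0},{"x": 0,"y": 0,"z": -0.8,"turn": 0,"jaw": 4.0},{"x": 0,"y": 0,"z": -0.4,"turn": 0,"jaw": 4.0},{"x": 0,"y": 0,"z": -0.3,"turn": 0,"jaw": 4.0},{"x": 0,"y": 0,"z": 0,"turn": 0,"jaw": 4.0}], "squeeze": 20}}

```text
t: 17.57
tool_pos: [0.5705, 0.0275, 0.0477]
tool_rot: [-0.167, 2.142, -2.141]
contact_force: [-0.9, -0.3, -3.4]
opening: 0.0432
```

{"fn": "play_rows", "kwargs": {"moves": [{"x": 0,"y": 0,"z": -0.3,"turn": 0,"jaw": 4.0},{"x": 0,"y": 0,"z": 0,"turn": 0,"jaw": 4.0},{"x": 0,"y": 0,"z": 0,"turn": 0,"jaw": 4.0}]}}

```text
t: 17.82
tool_pos: [0.5712, 0.0274, 0.0459]
tool_rot: [-0.165, 2.14, -2.141]
contact_force: [-0.4, -1.2, 0.5]
opening: 0.0434
```

Contact just starting; press on gently to level the foot, then release.

{"fn": "play_rows", "kwargs": {"moves": [{"x": 0,"y": 0,"z": -0.3,"turn": 0,"jaw": 4.0},{"x": 0,"y": 0,"z": -0.2,"turn": 0,"jaw": 4.0},{"x": 0,"y": 0,"z": 0,"turn": 0,"jaw": 4.0}]}}

```text
t: 18.07
tool_pos: [0.5728, 0.0277, 0.0421]
tool_rot: [-0.161, 2.139, -2.139]
contact_force: [2.9, 1.1, 5.4]
opening: 0.0436
```

{"fn": "play_rows", "kwargs": {"moves": [{"x": 0,"y": 0,"z": -0.3,"turn": 0,"jaw": 4.0},{"x": 0,"y": 0,"z": 0,"turn": 0,"jaw": 4.0},{"x": 0,"y": 0,"z": 0,"turn": 0,"jaw": 4.0}]}}

```text
t: 18.32
tool_pos: [0.5735, 0.0277, 0.0395]
tool_rot: [-0.159, 2.138, -2.139]
contact_force: [4.2, 0.7, 5.0]
opening: 0.0432
```

Now let go, rise, back off and look.

{"fn": "play_rows", "kwargs": {"moves": [{"x": 0,"y": 0,"z": 0,"turn": 0,"jaw": 5.0},{"x": 0,"y": 0,"z": 0,"turn": 0,"jaw": 8.5},{"x": 0,"y": 0,"z": 0,"turn": 0,"jaw": 8.5},{"x": 0,"y": 0,"z": 0,"turn": 0,"jaw": 8.5},{"x": 0,"y": 0,"z": 3,"turn": 0,"jaw": 8.5},{"x": 0,"y": 0,"z": 4,"turn": 0,"jaw": 8.5},{"x": -3.0,"y": 0,"z": 4,"turn": 0,"jaw": 8.5},{"x": -4,"y": -0.5,"z": 1,"turn": 0,"jaw": 8.5}]}}

```text
t: 18.98
tool_pos: [0.5101, 0.0224, 0.1572]
tool_rot: [-0.155, 2.134, -2.137]
contact_force: [0.6, 0.6, 1.0]
opening: 0.0848
```

{"fn": "play_rows", "kwargs": {"moves": [{"x": 0,"y": 0,"z": 0,"turn": 0,"jaw": 8.5},{"x": 0,"y": 0,"z": 0,"turn": 0,"jaw": 8.5},{"x": 0,"y": 0,"z": 0,"turn": 0,"jaw": 8.5}]}}

```text
t: 19.23
tool_pos: [0.5055, 0.0226, 0.15]
tool_rot: [-0.166, 2.141, -2.141]
contact_force: [-0.2, -0.3, -0.7]
opening: 0.0846
```

```bash
python3 - <<'E'
from h import *
o=st()
d=snap('wrist','w12'); import pickle; pickle.dump((d,o),open('w12.pkl','wb'))
i=d['img'][:,:,::-1]
cv2.imwrite('pics/w12a.png',cv2.resize(i[70:280,170:400],None,fx=2.8,fy=2.8,interpolation=cv2.INTER_CUBIC))
E
```

```text
t 19.23 pos [50.55  2.26 15.  ] jaw yaw -81.16 down [-0.  0. -1.] F [-0.2 -0.3 -0.7] open 8.46 q [-0.1  -0.17  1.97  0.    1.35  1.31]
```

View pics/w12a.png

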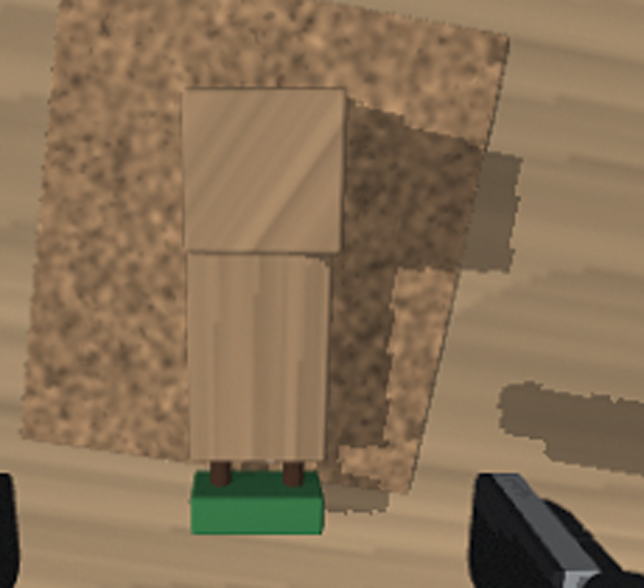

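```bash
python3 - <<'E'
from h import *
import pickle
d,o=pickle.load(open('w12.pkl','rb'))
P=lambda u,v:np.array((170+u/2.8-.3,70+v/2.8-.3))
c=[atz(d,P(*q),.082) for q in [(183,88),(346,88),(343,253),(185,251)]]
print(np.round(c,4),np.round(np.mean(c,0),4))
for a,b in [(0,1),(3,2),(3,0),(2,1)]:
    v=c[b]-c[a]; print(np.linalg.norm(v).round(4),np.degrees(np.arctan2(v[1],v[0])).round(2))
e=[atz(d,P(*q),.034) for q in [(190,460),(326,460)]]; print(np.round(e,4))
cc=[atz(d,P(*q),.032) for q in [(192,497),(323,500)]]; print('cap outer',np.round(cc,4))
a=np.radians(8.9); m=np.mean(c,0); ex=np.array([np.cos(a),np.sin(a),0])
print('bar end from post',(np.mean(e,0)-m)@ex,'cap',(np.mean(cc,0)-m)@ex, 'delta to go',(m-o['tool_pos'])*100)
E
```

```text
[[0.5834 0.0511 0.082 ]
 [0.59   0.0091 0.082 ]
 [0.5474 0.002  0.082 ]
 [0.5412 0.0448 0.082 ]] [0.5655 0.0268 0.082 ]
0.0425 -81.09
0.0432 -81.85
0.0426 8.54
0.0432 9.5
[[ 0.4602  0.0356  0.034 ]
 [ 0.4678 -0.013   0.034 ]]
cap outer [[ 0.4449  0.0329  0.032 ]
 [ 0.4511 -0.0152  0.032 ]]
bar end from post -0.10266788451432632 cap -0.11886306906757009 delta to go [ 5.99608365  0.42026171 -6.79904871]
```

```bash
python3 - <<'E'
from h import *
import pickle
d1=pickle.load(open('w7.pkl','rb')); d2,_=pickle.load(open('w12.pkl','rb'))
a=cv2.resize(d1['img'][210:255,230:300,::-1],None,fx=8,fy=8,interpolation=cv2.INTER_CUBIC)
b=cv2.resize(d2['img'][222:267,225:295,::-1],None,fx=8,fy=8,interpolation=cv2.INTER_CUBIC)
cv2.imwrite('pics/cap.png',np.vstack([a[:300],b[:300]]))
E
```

```text
(no output)
```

View pics/cap.png

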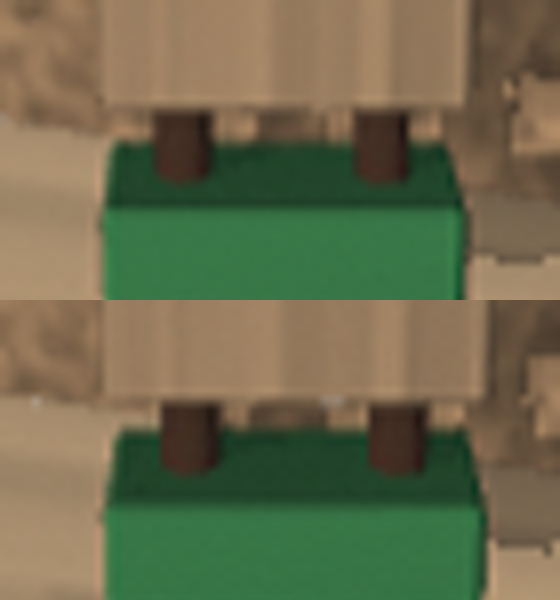

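{"fn": "play_rows", "kwargs": {"moves": [{"x": 3.0,"y": 0.4,"z": 0,"turn": 0,"jaw": 8.5},{"x": 3.0,"y": 0,"z": -1,"turn": 0,"jaw": 8.5},{"x": 0,"y": 0,"z": -3,"turn": 0,"jaw": 8.5},{"x": 0,"y": 0,"z": -3,"turn": 0,"jaw": 8.5},{"x": 0,"y": 0,"z": -2,"turn": 0,"jaw": 8.5},{"x": 0,"y": 0,"z": -1,"turn": 0,"jaw": 8.5},{"x": 0,"y": 0,"z": 0,"turn": 0,"jaw": 8.5},{"x": 0,"y": 0,"z": 0,"turn": 0,"jaw": 8.5}]}}

```text
t: 19.95
tool_pos: [0.5659, 0.0266, 0.0498]
tool_rot: [-0.168, 2.142, -2.141]
contact_force: [0.2, 0.2, 0.8]
opening: 0.0849
```

{"fn": "play_rows", "kwargs": {"moves": [{"x": 0,"y": 0,"z": 0.1,"turn": 0,"jaw": 6.0},{"x": 0,"y": 0,"z": 0,"turn": 0,"jaw": 4.0},{"x": 0,"y": 0,"z": 0,"turn": 0,"jaw": 4.0},{"x": 0,"y": 0,"z": 0,"turn": 0,"jaw": 4.0},{"x": 0,"y": 0,"z": 0,"turn": 0,"jaw": 4.0},{"x": 0,"y": 0,"z": 0,"turn": 0,"jaw": 4.0}], "squeeze": 70}}

```text
t: 20.45
tool_pos: [0.5673, 0.0265, 0.0535]
tool_rot: [-0.162, 2.139, -2.14]
contact_force: [-0.3, 0.1, 6.7]
opening: 0.0428
```

{"fn": "play_rows", "kwargs": {"moves": [{"x": 0,"y": 0,"z": 1,"turn": 0,"jaw": 4.0},{"x": 0,"y": 0,"z": 2.5,"turn": 0,"jaw": 4.0},{"x": 0,"y": 0,"z": 3.5,"turn": 0,"jaw": 4.0},{"x": 0,"y": 0,"z": 4,"turn": 0,"jaw": 4.0},{"x": 0,"y": -1,"z": 1,"turn": 0,"jaw": 4.0},{"x": 0.6,"y": -2.5,"z": 0,"turn": 0,"jaw": 4.0},{"x": 0.9,"y": -3.5,"z": 0,"turn": 0,"jaw": 4.0},{"x": 0.9,"y": -3.5,"z": 0,"turn": 0,"jaw": 4.0}]}}

```text
t: 21.12
tool_pos: [0.5892, -0.0791, 0.1712]
tool_rot: [-0.169, 2.14, -2.14]
contact_force: [0.4, 0.2, -2.4]
opening: 0.0427
```

{"fn": "play_rows", "kwargs": {"moves": [{"x": 0.9,"y": -3.5,"z": 0,"turn": 0,"jaw": 4.0},{"x": 0.9,"y": -3.5,"z": 0,"turn": 0,"jaw": 4.0},{"x": 0.6,"y": -3.5,"z": 0,"turn": 0,"jaw": 4.0},{"x": 0.3,"y": -2.5,"z": -0.5,"turn": 0,"jaw": 4.0},{"x": 0,"y": -0.4,"z": -0.5,"turn": 0,"jaw": 4.0},{"x": 0,"y": 0,"z": 0,"turn": 0,"jaw": 4.0},{"x": 0,"y": 0,"z": 0,"turn": 0,"jaw": 4.0},{"x": 0,"y": 0,"z": 0,"turn": 0,"jaw": 4.0}]}}

```text
t: 21.78
tool_pos: [0.6162, -0.2111, 0.1609]
tool_rot: [-0.168, 2.142, -2.14]
contact_force: [0.2, 0.1, -2.5]
opening: 0.0427
```

```bash
python3 - <<'E'
from h import *
o=st()
d=snap('wrist','w13'); import pickle; pickle.dump((d,o),open('w13.pkl','wb'))
j=d['img'][:,:,::-1]
cv2.imwrite('pics/w13a.png',cv2.resize(j[100:320,180:350],None,fx=3.2,fy=2.7,interpolation=3))
E
```

```text
t 21.78 pos [ 61.62 -21.11  16.09] jaw yaw -81.08 down [-0.001  0.001 -1.   ] F [ 0.2  0.1 -2.5] open 4.27 q [-0.44  0.17  1.61  0.    1.37  0.97]
```

View pics/w13a.png

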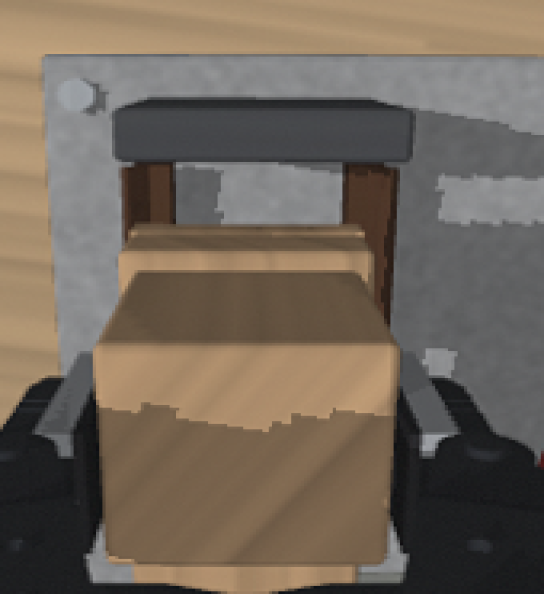

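```bash
cat > c13.py <<'E'
from h import *
import pickle,io,contextlib
from pnp import solve
with contextlib.redirect_stdout(io.StringIO()):
    import press
d,o=pickle.load(open('w13.pkl','rb'))
P=lambda u,v:(180+u/3.2-.35,100+v/2.7-.35)
solve(d,o,{'pt':((97,343),(396,345)),'pb':((138,272),(358,272)),'bt':((121,248),(371,250)),'bb':((135,227),(363,229))},P)
t=o['tool_pos']; a=np.radians(8.92); ex=np.array([np.cos(a),np.sin(a),0]); ey=np.array([-ex[1],ex[0],0])
for q in [(115,160),(411,160)]:
    Y=atz(d,P(*q),.088)-t; print('fence',np.round([Y@ex*1e3,Y@ey*1e3],1))
for q in [(175,165),(344,165)]:
    Y=atz(d,P(*q),.027)-t; print('cheek in',np.round([Y@ex*1e3,Y@ey*1e3],1))
S=press.w(press.p,('s',0,0,.057))-t; print('seat rel by fit',np.round([S@ex*1e3,S@ey*1e3],1))
E
python3 c13.py
```

```text
underside-origin rel tool mm [ -3.6   0.3 -55.6] yaw pitch roll [ 8.6  0.2 -0.2] rms px 0.97
fence [38.4 32.8]
fence [ 38.4 -39.8]
cheek in [28.9 23.2]
cheek in [ 28.9 -30. ]
seat rel by fit [ 9.9 -3.5]
```

{"fn": "play_rows", "kwargs": {"moves": [{"x": 0.55,"y": -0.29,"z": 0,"turn": 0,"jaw": 4.0},{"x": 0,"y": 0,"z": -1.0,"turn": 0,"jaw": 4.0},{"x": 0,"y": 0,"z": -1.0,"turn": 0,"jaw": 4.0},{"x": 0,"y": 0,"z": -0.5,"turn": 0,"jaw": 4.0},{"x": 0,"y": 0,"z": 0,"turn": 0,"jaw": 4.0},{"x": 0,"y": 0,"z": 0,"turn": 0,"jaw": 4.0},{"x": 0,"y": 0,"z": 0,"turn": 0,"jaw": 4.0},{"x": 0,"y": 0,"z": 0,"turn": 0,"jaw": 4.0}]}}

```text
t: 22.5
tool_pos: [0.6226, -0.2155, 0.1371]
tool_rot: [-0.165, 2.14, -2.141]
contact_force: [-0.2, 0.5, -2.0]
opening: 0.043
```

{"fn": "play_rows", "kwargs": {"moves": [{"x": 0,"y": 0.18,"z": -0.4,"turn": 0,"jaw": 4.0},{"x": 0,"y": 0,"z": -0.6,"turn": 0,"jaw": 4.0},{"x": 0,"y": 0,"z": -0.6,"turn": 0,"jaw": 4.0},{"x": 0,"y": 0,"z": -0.6,"turn": 0,"jaw": 4.0},{"x": 0,"y": 0,"z": 0,"turn": 0,"jaw": 4.0},{"x": 0,"y": 0,"z": 0,"turn": 0,"jaw": 4.0},{"x": 0,"y": 0,"z": 0,"turn": 0,"jaw": 4.0}]}}

```text
t: 23.08
tool_pos: [0.6223, -0.2136, 0.1144]
tool_rot: [-0.166, 2.141, -2.141]
contact_force: [0.3, 0.6, -2.6]
opening: 0.0433
```

{"fn": "play_rows", "kwargs": {"moves": [{"x": 0,"y": 0,"z": -0.6,"turn": 0,"jaw": 4.0},{"x": 0,"y": 0,"z": -0.6,"turn": 0,"jaw": 4.0},{"x": 0,"y": 0,"z": -0.6,"turn": 0,"jaw": 4.0},{"x": 0,"y": 0,"z": 0,"turn": 0,"jaw": 4.0},{"x": 0,"y": 0,"z": 0,"turn": 0,"jaw": 4.0},{"x": 0,"y": 0,"z": 0,"turn": 0,"jaw": 4.0}]}}

```text
t: 23.58
tool_pos: [0.6222, -0.2135, 0.0964]
tool_rot: [-0.166, 2.141, -2.141]
contact_force: [-0.0, -0.5, -3.0]
opening: 0.0425
```

```bash
python3 - <<'E'
from h import *
o=st()
d=snap('wrist','w14'); import pickle; pickle.dump((d,o),open('w14.pkl','wb'))
j=d['img'][:,:,::-1]
cv2.imwrite('pics/w14a.png',cv2.resize(j[100:320,180:350],None,fx=3.2,fy=2.7,interpolation=3))
E
```

```text
t 23.58 pos [ 62.22 -21.35   9.64] jaw yaw -81.14 down [-0.  0. -1.] F [-0.  -0.5 -3. ] open 4.25 q [-0.44  0.24  1.64  0.    1.26  0.97]
```

View pics/w14a.png

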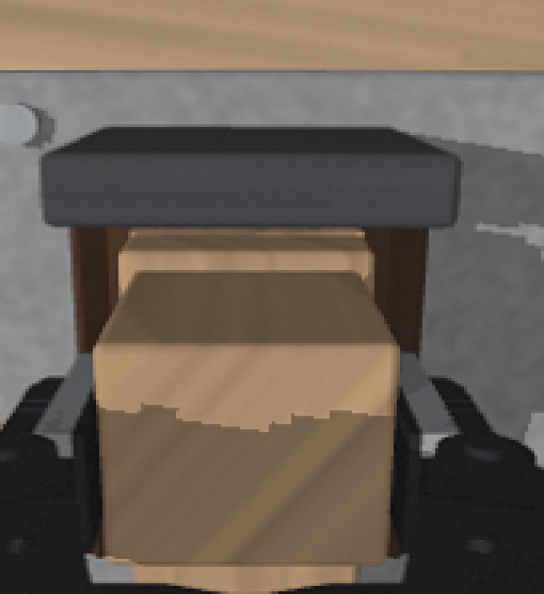

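```bash
sed -i "s/w13.pkl/w14.pkl/; s/(115,160),(411,160)/(44,224),(459,222)/" c13.py; cat >> c13.py <<'E'
for z in (.1249,.1219):
  for q in [(97,343),(396,345)]:
    Y=atz(d,P(*q),z)-t; print('post far',z,np.round([Y@ex*1e3,Y@ey*1e3],1))
for q in [(119,248),(373,250)]:
    Y=atz(d,P(*q),t[2]-.0495+.03)-t; print('bar end top',np.round([Y@ex*1e3,Y@ey*1e3],1))
E
python3 c13.py
```

```text
underside-origin rel tool mm [ -3.6   0.2 -55.6] yaw pitch roll [ 8.5  0.1 -0.3] rms px 0.97
fence [33.2 35.9]
fence [ 33.6 -36.9]
cheek in [37.5 17.7]
cheek in [ 37.4 -23.1]
seat rel by fit [ 4.4 -0.2]
post far 0.1249 [21.1 21. ]
post far 0.1249 [ 20.7 -20.3]
post far 0.1219 [20.  21.6]
post far 0.1219 [ 19.6 -20.8]
bar end top [25.3 24.6]
bar end top [ 24.8 -23.6]
```

{"fn": "play_rows", "kwargs": {"moves": [{"x": 0.3,"y": 0.0,"z": 0,"turn": 0,"jaw": 4.0},{"x": 0.28,"y": 0.0,"z": 0,"turn": 0,"jaw": 4.0},{"x": 0,"y": 0,"z": 0,"turn": 0,"jaw": 4.0},{"x": 0,"y": 0,"z": 0,"turn": 0,"jaw": 4.0},{"x": 0,"y": 0,"z": 0,"turn": 0,"jaw": 4.0}]}}

```text
t: 24.05
tool_pos: [0.6282, -0.2135, 0.0966]
tool_rot: [-0.166, 2.141, -2.141]
contact_force: [0.0, -0.2, -2.5]
opening: 0.0427
```

Exactly as wanted, no fence contact. Lowering slowly.

{"fn": "play_rows", "kwargs": {"moves": [{"x": 0,"y": 0,"z": -0.4,"turn": 0,"jaw": 4.0},{"x": 0,"y": 0,"z": -0.4,"turn": 0,"jaw": 4.0},{"x": 0,"y": 0,"z": -0.3,"turn": 0,"jaw": 4.0},{"x": 0,"y": 0,"z": 0,"turn": 0,"jaw": 4.0},{"x": 0,"y": 0,"z": 0,"turn": 0,"jaw": 4.0}]}}

```text
t: 24.47
tool_pos: [0.6276, -0.2133, 0.0848]
tool_rot: [-0.167, 2.142, -2.141]
contact_force: [0.5, 0.2, -2.6]
opening: 0.0427
```

{"fn": "play_rows", "kwargs": {"moves": [{"x": 0,"y": 0,"z": -0.3,"turn": 0,"jaw": 4.0},{"x": 0,"y": 0,"z": -0.3,"turn": 0,"jaw": 4.0},{"x": 0,"y": 0,"z": -0.1,"turn": 0,"jaw": 4.0},{"x": 0,"y": 0,"z": 0,"turn": 0,"jaw": 4.0},{"x": 0,"y": 0,"z": 0,"turn": 0,"jaw": 4.0}]}}

```text
t: 24.88
tool_pos: [0.628, -0.2135, 0.0783]
tool_rot: [-0.166, 2.141, -2.141]
contact_force: [-0.1, 0.1, -2.2]
opening: 0.0431
```

{"fn": "play_rows", "kwargs": {"moves": [{"x": 0,"y": 0,"z": -0.2,"turn": 0,"jaw": 4.0},{"x": 0,"y": 0,"z": -0.2,"turn": 0,"jaw": 4.0},{"x": 0,"y": 0,"z": 0,"turn": 0,"jaw": 4.0},{"x": 0,"y": 0,"z": 0,"turn": 0,"jaw": 4.0}]}}

```text
t: 25.22
tool_pos: [0.6279, -0.2134, 0.0743]
tool_rot: [-0.166, 2.141, -2.141]
contact_force: [-0.6, 0.3, -2.8]
opening: 0.043
```

{"fn": "play_rows", "kwargs": {"moves": [{"x": 0,"y": 0,"z": -0.2,"turn": 0,"jaw": 4.0},{"x": 0,"y": 0,"z": -0.1,"turn": 0,"jaw": 4.0},{"x": 0,"y": 0,"z": 0,"turn": 0,"jaw": 4.0},{"x": 0,"y": 0,"z": 0,"turn": 0,"jaw": 4.0}]}}

```text
t: 25.55
tool_pos: [0.628, -0.2135, 0.0714]
tool_rot: [-0.166, 2.141, -2.141]
contact_force: [-0.6, -0.7, -2.7]
opening: 0.0431
```

{"fn": "play_rows", "kwargs": {"moves": [{"x": 0,"y": 0,"z": -0.2,"turn": 0,"jaw": 4.0},{"x": 0,"y": 0,"z": -0.1,"turn": 0,"jaw": 4.0},{"x": 0,"y": 0,"z": 0,"turn": 0,"jaw": 4.0},{"x": 0,"y": 0,"z": 0,"turn": 0,"jaw": 4.0}]}}

```text
t: 25.88
tool_pos: [0.6279, -0.2135, 0.0683]
tool_rot: [-0.166, 2.141, -2.141]
contact_force: [-0.8, 0.2, -1.8]
opening: 0.0431
```

{"fn": "play_rows", "kwargs": {"moves": [{"x": 0,"y": 0,"z": -0.1,"turn": 0,"jaw": 4.0},{"x": 0,"y": 0,"z": 0,"turn": 0,"jaw": 4.0},{"x": 0,"y": 0,"z": 0,"turn": 0,"jaw": 4.0}]}}

```text
t: 26.13
tool_pos: [0.6281, -0.2135, 0.0676]
tool_rot: [-0.166, 2.141, -2.141]
contact_force: [-0.1, 0.8, -2.3]
opening: 0.0429
```

{"fn": "play_rows", "kwargs": {"moves": [{"x": 0,"y": 0,"z": -0.1,"turn": 0,"jaw": 4.0},{"x": 0,"y": 0,"z": -0.1,"turn": 0,"jaw": 4.0},{"x": 0,"y": 0,"z": 0,"turn": 0,"jaw": 4.0},{"x": 0,"y": 0,"z": 0,"turn": 0,"jaw": 4.0}]}}

```text
t: 26.47
tool_pos: [0.6283, -0.2136, 0.0676]
tool_rot: [-0.166, 2.141, -2.141]
contact_force: [-4.3, 1.6, 6.6]
opening: 0.043
```

{"fn": "play_rows", "kwargs": {"moves": [{"x": 0,"y": 0,"z": 0,"turn": 0,"jaw": 5.0},{"x": 0,"y": 0,"z": 0,"turn": 0,"jaw": 7.0},{"x": 0,"y": 0,"z": 0,"turn": 0,"jaw": 8.5},{"x": 0,"y": 0,"z": 0,"turn": 0,"jaw": 8.5},{"x": 0,"y": 0,"z": 1.5,"turn": 0,"jaw": 8.5},{"x": 0,"y": 0,"z": 3,"turn": 0,"jaw": 8.5},{"x": 0,"y": 0,"z": 4,"turn": 0,"jaw": 8.5},{"x": -1,"y": 0,"z": 3,"turn": 0,"jaw": 8.5}]}}

```text
t: 27.13
tool_pos: [0.6194, -0.2138, 0.1843]
tool_rot: [-0.163, 2.138, -2.141]
contact_force: [1.1, -0.3, 0.0]
opening: 0.0848
```

{"fn": "play_rows", "kwargs": {"moves": [{"x": -4,"y": -1,"z": 2,"turn": 0,"jaw": 8.5},{"x": -4,"y": -2,"z": 0,"turn": 0,"jaw": 8.5},{"x": -2,"y": -3,"z": 0,"turn": 0,"jaw": 4},{"x": 0,"y": 0,"z": 0,"turn": 0,"jaw": 0},{"x": 0,"y": 0,"z": 0,"turn": 0,"jaw": 0},{"x": 0,"y": 0,"z": 0,"turn": 0,"jaw": 0}]}}

```text
t: 27.63
tool_pos: [0.5247, -0.2713, 0.1996]
tool_rot: [-0.164, 2.141, -2.141]
contact_force: [-0.0, -0.2, -0.1]
opening: 0.0383
```

```bash
python3 - <<'E'
from h import *
o=st()
d=snap('wrist','w15'); import pickle; pickle.dump((d,o),open('w15.pkl','wb'))
for q,z in [('foot_mid',.057),('pedal_pad',.089),('pedal_hinge',.045),('plunger_face',.035)]:
    print(q,[(np.round(r['point'],1).tolist(),round(r['score'],2),np.round(atz(d,r['point'],z),4)) for r in pinpoint('wrist',q)][:2])
j=d['img'][:,:,::-1]
cv2.imwrite('pics/w15a.png',cv2.resize(j[20:290,120:420],None,fx=2.2,fy=2.2,interpolation=3))
E
```

```text
t 27.63 pos [ 52.47 -27.13  19.96] jaw yaw -81.18 down [ 0.001 -0.    -1.   ] F [-0.  -0.2 -0.1] open 3.83 q [-0.6  -0.01  1.73  0.    1.42  0.81]
foot_mid []
pedal_pad [([338.8, 143.5], 0.68, array([ 0.5838, -0.3376,  0.089 ]))]
pedal_hinge [([322.5, 217.9], 0.88, array([ 0.4977, -0.3515,  0.045 ]))]
plunger_face [([224.6, 214.8], 0.79, array([ 0.4808, -0.2394,  0.035 ]))]
```

View pics/w15a.png

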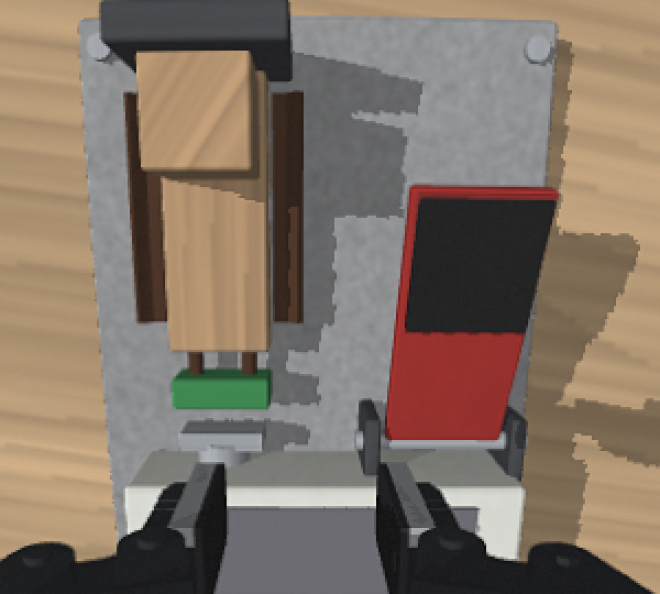

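{"fn": "play_rows", "kwargs": {"moves": [{"x": 2.9,"y": -3.0,"z": 0,"turn": 0,"jaw": 0},{"x": 3.0,"y": -3.5,"z": -1,"turn": 0,"jaw": 0},{"x": 0,"y": 0,"z": -3,"turn": 0,"jaw": 0},{"x": 0,"y": 0,"z": -3,"turn": 0,"jaw": 0},{"x": 0,"y": 0,"z": -2,"turn": 0,"jaw": 0},{"x": 0,"y": 0,"z": 0,"turn": 0,"jaw": 0},{"x": 0,"y": 0,"z": 0,"turn": 0,"jaw": 0},{"x": 0,"y": 0,"z": 0,"turn": 0,"jaw": 0}]}}

```text
t: 28.55
tool_pos: [0.5809, -0.3323, 0.1116]
tool_rot: [-0.165, 2.138, -2.141]
contact_force: [0.3, -0.6, 2.0]
opening: 0.0002
```

```bash
python3 - <<'E'
from h import *
import pickle
d,o=pickle.load(open('w15.pkl','rb'))
P=lambda u,v:np.array((120+u/2.2-.3,20+v/2.2-.3))
for z in (.096,.104):
    c=[atz(d,P(*q),z) for q in [(137,52),(252,52),(255,171),(141,168)]]
    print(z,np.round(np.mean(c,0),4),[np.linalg.norm(c[i]-c[i-1]).round(4) for i in range(4)])
st()
d=snap('wrist','w16');s=snap('scene','s16')
j=d['img'][:,:,::-1]
cv2.imwrite('pics/16.png',np.hstack([cv2.resize(j,(420,315)),cv2.resize(s['img'][180:340,90:290,::-1],(380,315))]))
E
```

```text
0.096 [ 0.6264 -0.2145  0.096 ] [np.float64(0.042), np.float64(0.0432), np.float64(0.0429), np.float64(0.0444)]
0.104 [ 0.6252 -0.216   0.104 ] [np.float64(0.0406), np.float64(0.0418), np.float64(0.0415), np.float64(0.0429)]
t 28.55 pos [ 58.09 -33.23  11.16] jaw yaw -81.1 down [ 0.002 -0.001 -1.   ] F [ 0.3 -0.6  2. ] open 0.02 q [-0.63  0.25  1.6   0.    1.29  0.78]
```

View pics/16.png

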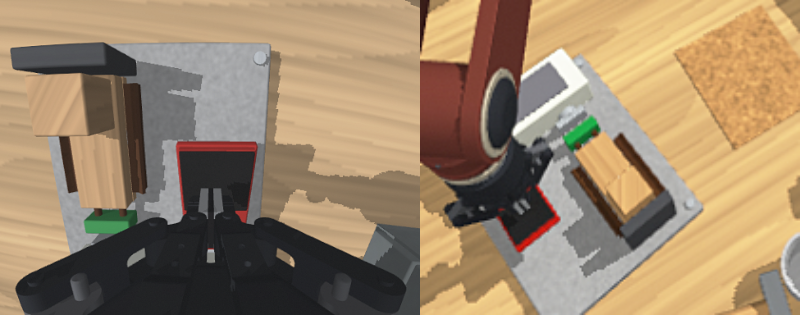

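{"fn": "play_rows", "kwargs": {"moves": [{"x": 0.3,"y": -0.45,"z": -0.8,"turn": 0,"jaw": 0},{"x": 0,"y": 0,"z": -0.8,"turn": 0,"jaw": 0},{"x": 0,"y": 0,"z": -0.5,"turn": 0,"jaw": 0},{"x": 0,"y": 0,"z": -0.5,"turn": 0,"jaw": 0},{"x": 0,"y": 0,"z": -0.5,"turn": 0,"jaw": 0},{"x": 0,"y": 0,"z": 0,"turn": 0,"jaw": 0},{"x": 0,"y": 0,"z": 0,"turn": 0,"jaw": 0}]}}

```text
t: 29.23
tool_pos: [0.5844, -0.3373, 0.0808]
tool_rot: [-0.162, 2.137, -2.141]
contact_force: [0.6, 0.3, 6.8]
opening: -0.0
```

{"fn": "play_rows", "kwargs": {"moves": [{"x": 0.1,"y": 0,"z": -0.5,"turn": 0,"jaw": 0},{"x": 0.1,"y": 0,"z": -0.5,"turn": 0,"jaw": 0},{"x": 0.1,"y": 0,"z": -0.5,"turn": 0,"jaw": 0},{"x": 0,"y": 0,"z": 0,"turn": 0,"jaw": 0},{"x": 0,"y": 0,"z": 0,"turn": 0,"jaw": 0}]}}

```text
t: 29.65
tool_pos: [0.5885, -0.3368, 0.0669]
tool_rot: [-0.16, 2.137, -2.14]
contact_force: [2.0, 3.6, 8.6]
opening: 0.0003
```

{"fn": "play_rows", "kwargs": {"moves": [{"x": 0.05,"y": 0,"z": -0.3,"turn": 0,"jaw": 0},{"x": 0,"y": 0,"z": -0.3,"turn": 0,"jaw": 0},{"x": 0,"y": 0,"z": -0.2,"turn": 0,"jaw": 0},{"x": 0,"y": 0,"z": 0,"turn": 0,"jaw": 0},{"x": 0,"y": 0,"z": 0,"turn": 0,"jaw": 0}]}}

```text
t: 30.07
tool_pos: [0.5897, -0.3366, 0.0607]
tool_rot: [-0.159, 2.136, -2.139]
contact_force: [-0.2, 6.8, 16.4]
opening: -0.0001
```

```bash
python3 - <<'E'
from h import *
st()
d=snap('wrist','w17')
j=d['img'][:,:,::-1]
cv2.imwrite('pics/17.png',cv2.resize(j[0:320,0:340],None,fx=1.8,fy=1.8))
E
```

```text
t 30.07 pos [ 58.97 -33.66   6.07] jaw yaw -81.13 down [ 0.007 -0.001 -1.   ] F [-0.2  6.8 16.4] open -0.01 q [-0.63  0.32  1.61  0.    1.21  0.78]
```

View pics/17.png

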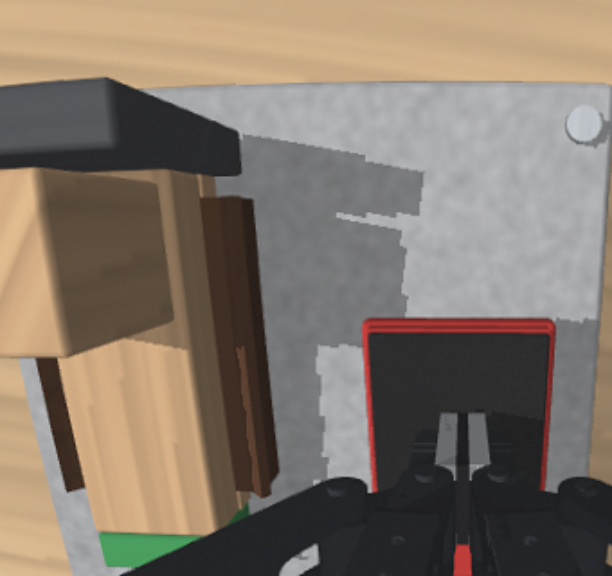

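{"fn": "play_rows", "kwargs": {"moves": [{"x": 0,"y": 0,"z": -0.2,"turn": 0,"jaw": 0},{"x": 0,"y": 0,"z": -0.2,"turn": 0,"jaw": 0},{"x": 0,"y": 0,"z": 0,"turn": 0,"jaw": 0},{"x": 0,"y": 0,"z": 0,"turn": 0,"jaw": 0}]}}

```text
t: 30.45
tool_pos: [0.5898, -0.3367, 0.0603]
tool_rot: [-0.16, 2.137, -2.139]
contact_force: [-7.5, 10.9, 31.7]
opening: 0.0001
```

{"fn": "play_rows", "kwargs": {"moves": [{"x": 0,"y": 0,"z": 0.5,"turn": 0,"jaw": 0},{"x": -0.1,"y": 0,"z": 1.0,"turn": 0,"jaw": 0},{"x": -0.1,"y": 0,"z": 1.0,"turn": 0,"jaw": 0},{"x": -0.2,"y": 0,"z": 2,"turn": 0,"jaw": 0},{"x": 0,"y": 0,"z": 3,"turn": 0,"jaw": 0},{"x": -2,"y": 1,"z": 4,"turn": 0,"jaw": 0},{"x": -4,"y": 3,"z": 3,"turn": 0,"jaw": 0},{"x": -3,"y": 2,"z": 0,"turn": 0,"jaw": 0}]}}

```text
t: 31.12
tool_pos: [0.5077, -0.2878, 0.1911]
tool_rot: [-0.157, 2.13, -2.145]
contact_force: [0.0, -0.6, 0.9]
opening: 0.0002
```

{"fn": "play_rows", "kwargs": {"moves": [{"x": -3,"y": 0,"z": 0,"turn": 0,"jaw": 0},{"x": 0,"y": 0,"z": 0,"turn": 0,"jaw": 0},{"x": 0,"y": 0,"z": 0,"turn": 0,"jaw": 0}]}}

```text
t: 31.37
tool_pos: [0.4745, -0.2857, 0.1841]
tool_rot: [-0.165, 2.142, -2.141]
contact_force: [1.1, -1.0, 0.0]
opening: 0.0002
```

```bash
python3 - <<'E'
from h import *
o=st()
d=snap('wrist','w18'); import pickle; pickle.dump((d,o),open('w18.pkl','wb'))
s=snap('scene','s18')
for q,z in [('pedal_pad',.089),('plunger_face',.035)]:
    print(q,[(np.round(r['point'],1).tolist(),round(r['score'],2),np.round(atz(d,r['point'],z),4)) for r in pinpoint('wrist',q)][:2])
j=d['img'][:,:,::-1]
cv2.imwrite('pics/w18a.png',cv2.resize(j[20:290,120:420],None,fx=2.2,fy=2.2,interpolation=3))
cv2.imwrite('pics/s18a.png',cv2.resize(s['img'][60:330,90:410,::-1],None,fx=2.2,fy=2.2,interpolation=3))
E
```

```text
t 31.37 pos [ 47.45 -28.57  18.41] jaw yaw -81.19 down [-0.  0. -1.] F [ 1.1 -1.   0. ] open 0.02 q [-0.68 -0.08  1.83  0.    1.4   0.74]
pedal_pad [([337.3, 79.8], 0.91, array([ 0.5839, -0.3347,  0.089 ]))]
plunger_face [([212.5, 170.4], 0.82, array([ 0.4836, -0.2356,  0.035 ])), ([207.9, 8.7], 0.25, array([ 0.6388, -0.2124,  0.035 ]))]
```

View pics/w18a.png

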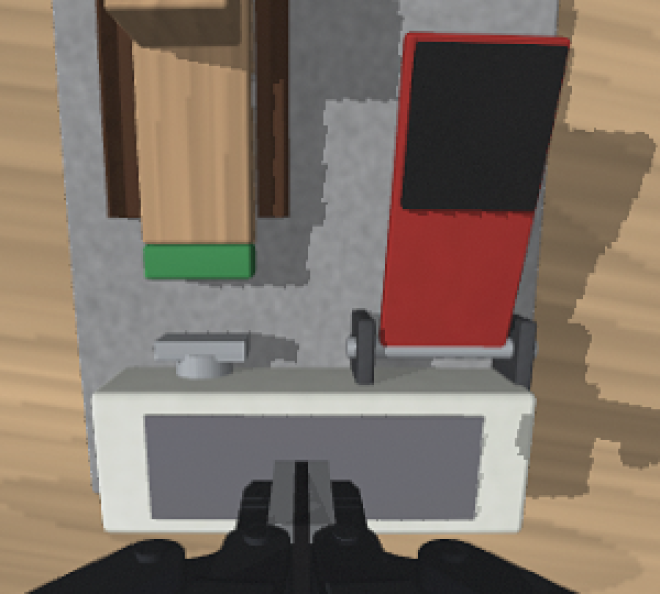

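View pics/s18a.png

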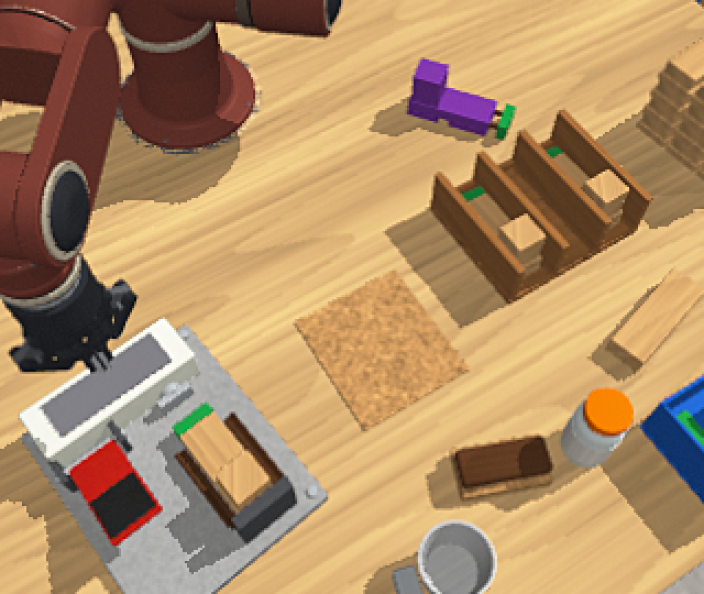

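```bash
python3 -c "
from station import finish_job
print(finish_job())"
```

```text
the job is handed in; nothing more can be done
None
```

The job is done and handed in at about 31 s of the 72 s allowed; no verdict is reported.

I took the unfinished foot out of the middle rack slot and stood it on the mat. I then let go, gripped it again across the post and seated it in the press pocket. I pressed the pedal to its stop, where the tool stopped sinking at 60 mm above the bench with about 32 N on it, and let it back up.

**Mishap:** on the first try at seating, the foot caught, most likely on the top of the heel fence. The wrist force read about 70 N upward, and about 78 N in all. The foot slipped about 12 mm and tilted about 5° in the grip. I took it back to the mat, levelled it, let go, measured that the cap was still 14 mm proud, and gripped it again. The second try met no resistance until the floor.

**Last checks:**
- **Seating:** the fingers stopped at the height expected with the groove over the rib. Before the pedal was pressed, the post was within about 1.5 mm of the measured seat.
- **Cap:** no gap shows between it and the bar.
- **Pedal and plunger:** both are back in their starting positions.
- **Surroundings:** the two finished feet are still in the rack, nothing has fallen over, and the gripper touches nothing.
- **Not measured:** the finger clearance and the peak force between readings.

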